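# Load the weights onto the apparatus rod and cap it

## Task

Load the horizontal rod of the apparatus from the cradle: slide on the large weight first, then the small weight, then the end cap, open end first. The rod is sprung and drags, so push each one on until it is really home against what lies behind it, moving slowly and finishing with a firm push of about 15 N held for a moment, and never pressing harder than 25 N. Leave all three on the rod with no gaps, and do not disturb the glass block, the lens mount or the screwdriver.

Things in the scene. Friction and masses are not known exactly. Their poses are not given: they have to be found in the camera images.
- rod_tip (a point): Free end of the fixed steel rod, on the rod's centre line, 150 mm above the table. The rod is level, 12 mm in diameter, its last 8 mm a cone narrowing to 5 mm, and stands out from a three-footed aluminium stand. Axes: +y runs along the rod from the tip towards the stand's column (the threading direction), z up.
- mount: Fixed boss at the rod's root (22 mm diameter, with the stop collar clamped on the rod in front of it); origin at its outer face on the rod's centre line, 108 mm from the tip; same axes as rod_tip. The stop collar is a steel ring, 30 mm diameter, 12 mm thick; its outer face is clamped 74 to 94 mm from the tip, different each time and not measured, so feel for it. The large weight rests against it.
- stand: The apparatus: three-footed cast stand with a column; fixed. Origin under the column on the table; the rod leaves along its -y, tip 134 mm out and 150 mm up. The column's top block is 44 mm wide and reaches 171 mm. The feet reach 93 mm from the origin and are 27 mm high.
- large_weight: Large aluminium disc weight, 60 mm diameter (about 58.5 mm where gripped at its two sides), 24 mm thick, 15 mm through bore, about 0.18 kg. Origin at its centre; its y axis is the bore, level; z up. Starts standing on edge on the cradle, centre about 76 mm up. To be gripped across its diameter from above.
- small_weight: Smaller aluminium disc weight, 48 mm diameter (about 47 mm across its sides), 28 mm thick, 15 mm through bore, about 0.13 kg. Origin at its centre; y axis is the bore. Starts on edge on the cradle, centre about 70 mm up.
- end_cap: Aluminium end cap, 40 mm diameter (about 39 mm across its sides), 50 mm long, closed with a small raised boss at its -y end; 15 mm bore, 44 mm deep, open at its +y end, about 0.10 kg. Origin at its centre, y axis is the bore. Starts lying on the cradle, centre about 66 mm up, open end towards the stand.
- cradle: Fixed storage cradle: two level steel rails (6 mm thick, 16 mm apart, 48 mm high) on a narrow wooden beam 18 mm wide and 270 mm long. Origin under its middle on the table; the rails run along its y. The three parts stand on it in any order, 90 mm apart, with their bores along the rails, +y facing the stand's side. At its ends are feet 100 mm wide, 8 mm high.
- glass_block: Bystander: small clear glass block on a 34 mm dark base, 38 mm high; origin under its centre. Leave alone.
- lens_mount: Bystander: round lens on a post with a 48 mm black foot, 73 mm high; origin under its centre. Leave alone.
- screwdriver: Bystander: screwdriver 150 mm long lying on the table. Leave alone.
- leaf: Dark spring strip 5 mm wide along the top of the rod, standing 3.5 mm above it, with a ramp 4 to 16 mm from the rod's tip. Parts push it straight down against about 3.5 to 6.5 N, so they drag with a few N (up to about 10 N) while they slide. Its origin lies on the rod's centre line, 134 mm from the tip, in the column.
Not all that is in view belongs to the job. What is shaped like the end_cap but brown or orange is not meant.

How it is judged:
By the outcome, as a careful person would: the job done as asked, in the order asked, and still so for the second after the job is handed in, with the robot touching nothing.
It also fails if it takes over 72 s, if anything falls off the work surface, if the arm or the gripper's body presses on something with over 40 N, if the wrist force passes 120 N, or if a joint passes its speed limit or range.

## Robot

A 6-joint arm with a two-finger parallel gripper is mounted at the origin on the work surface. World frame = base frame: x ahead of the robot, y to its left, z up, the work surface at z = 0. Lengths are in mm, angles in degrees, forces in N, time in s.
With the tool pointing down it reaches from about 350 to 975 mm from the base axis. Payload 4.9 kg.
Tool frame: the origin (TCP) lies on the centre line of the jaws, within the pads' length; the fingertips stand manip.tip_extent ahead of it and the grasp point (between the pads) is the TCP (manip.tip_extent is the distance from the TCP to the fingertips, in mm); y points along the fingers, x is the direction in which the jaws open and shut, and the axes are right-handed (so a half turn about y gives the same grasp; the last joint's range is limited). The gripper opens to 85 mm and grips with 20 to 120 N. Pads are 22 mm wide; open, the fingers measure 114 mm over their backs; the gripper's body (76 mm by 85 mm) begins 54 mm behind the grasp point. The pads swing forward as they close: fully open they stand 13 mm farther back than shut.
Start: joints at [70.015, 3.019, 92.412, -0, 84.569, -6.818], TCP at [142.355, 608.553, 250.304] pointing down, gripper open.
Joint ranges: [-172.51, 172.51], [-57.92, 126.97], [3.15, 148.05], [-58.71, 238.71], [5.1, 150.11], [-179.66, 179.66]. Speed limits (degrees/s): [147.25, 147.25, 180, 180, 180, 180].

## Interface

Orientations are given as [roll, pitch, yaw] about the fixed x, y, z axes, in that order (R = Rz(yaw) Ry(pitch) Rx(roll)).
In Python, from station import telemetry, read_camera, manip, nets gives the robot as it stands.
- The arm moves only by the tool arm_command, never from a script. Its arguments are lists of equal length, an entry for each row: "offset": the shift along the tool's x, y, z in m, a list of three; "angular": the turn, a rotation vector about the tool's x, y, z in rad, a list of three; "gripper": the opening in per cent of the stroke, from 0 (shut) to 100 (fully open). A call has 1 to 5 rows; each row shifts and turns the commanded pose from where the row before left it, along the tool's axes as they then stand; what a row does not reach is not made up. A row lasts 1/12 s, in which the tool goes at most 41.7 mm and 7.16 degrees, less where a joint would pass 70% of its speed; a pose out of reach is approached as far as the arm can. A call with a gripper value outside its range is refused whole. The fingers move at their own pace and stop on an object; "newtons" is the grip in N (left out, the last holds). Time passes only in rows, so rows that do not move let the fingers close. It gives the time, the measured TCP pose, the force and the opening at its end, in the units of the state.
- telemetry.read_state(): the state, without advancing time (a new reading comes with each control period).
- read_camera(name): name is "scene" or "top" or "wrist"; returns a dict with "image" (400x640x3 uint8, red, green, blue), "depth" (400x640 float32, mm along the optical axis (not along the pixel's ray), 0 where there is no reading), "fx", "fy", "cx", "cy" (pixels), "origin" and "orientation" of the camera in the world; the wrist camera has in their place "hand_eye" (4x4, takes a point from camera to tool coordinates, whose origin is the TCP and whose axes are the tool frame's). Camera axes: x right, y up, looking along -z (the intrinsics and any distortion apply to the point x, -y, -z); pixel columns grow to the right and rows downward; lengths in mm; the calibration is good to about 2 mm. The wrist camera is an equidistant fisheye: a pixel r from the principal point sees the ray r / f radians off the axis. A picture is of the moment at which its call begins: read the wrist's pose just before it.
- manip.hand_in(): hands the job in, once; it reports no verdict.
Trained networks look in a picture, given as the dict that the camera call returned (one of the last four; its "shot" number tells which), for a name from the list of things; names that differ only in an ending like _2 or _b are one class to them, and where a whole thing is asked for, a point or a joint stands for the part that bears it (a point fixed in the world has none). Each returns a list of dicts, best first, with "confidence" (0 to 1); they miss things now and then, are a little off and sometimes report something else, mostly with a low value. They report only what shows in the picture. A call takes as long as a camera call. They do not tell look-alikes from the thing itself.
- nets.recognise(picture, label): "rect" ([left, top, width, height] as shares, 0 to 1, of the picture: columns of its width, rows of its height, round what is visible of it).
- nets.masks_of(picture, label): "pixels" (400x640 bool, what is visible of it) and "rect" ([left, top, width, height] as shares, 0 to 1, of the picture: columns of its width, rows of its height, round what is visible of it).
- nets.pinpoint(picture, label): "centre" ([column, row] as shares, 0 to 1, of the picture: columns of its width, rows of its height: a listed point, or the origin of a listed thing).
The state is a dict: "t": time; "joint_positions": joint angles; "qvel": joint speeds; "effort": joint torques, N m; "tool_pos": TCP position; "tool_rot": TCP orientation; "wrist_force": force on the tool from outside, world axes, zero at the start; "torque": the same for the moment, N m; "gripper_width": finger opening in mm.
Only numpy, scipy, OpenCV 4.12 (cv2) and the standard library are available. Lean on these libraries where they do the work, as an engineer would, in place of code of your own. Each camera call takes 0.05 s, during which the arm holds its last target.

## Working session

There is one attempt and no reset: what is moved stays moved. The work goes in short steps, Python scripts to look and compute and a tool call to move; the robot and the scene stay as the last step left them, time stands still between calls to the robot, and variables do not carry over. Pictures are saved under pics/ and viewed, and the job is handed in when it is done.

Besides the shell and the picture viewer there is one more tool, called after "Request:" in YAML: its name, and indented under it one key for each argument. arm_command: Moves the arm, as the interface text tells. Its arguments: {"type":"object","properties":{"offset":{"type":"array","items":{"type":"array","items":{"type":"number"}}},"angular":{"type":"array","items":{"type":"array","items":{"type":"number"}}},"gripper":{"type":"array","items":{"type":"number"}},"newtons":{"type":"number"}},"required":["offset","angular","gripper"]}

```bash
ls; mkdir -p pics; python3 - <<'E'
from station import telemetry, read_camera, manip, nets
import cv2,json
s=telemetry.read_state();print(s); print(manip.tip_extent)
for n in ["scene","top"]:
    p=read_camera(n); cv2.imwrite(f"pics/{n}0.png",p["image"][:,:,::-1]); print(n,{k:v for k,v in p.items() if k not in("image","depth")})
    for l in ["rod_tip","large_weight","small_weight","end_cap","cradle","stand","mount"]:
        try: print(l,[(round(d["centre"][0]*640,1),round(d["centre"][1]*400,1),round(d["confidence"],2)) for d in nets.pinpoint(p,l)])
        except Exception as e: print(l,e)
print(telemetry.read_state()["t"])
E
```

```text
pics
{'t': 0.0, 'joint_positions': array([ 7.00138992e+01,  3.05863550e+00,  9.24940202e+01, -1.64340285e-03,
        8.45686315e+01, -6.81604980e+00]), 'qvel': array([ 0.00712449, -0.01217056, -0.02025054,  0.0253189 , -0.03628722,
       -0.05232566]), 'effort': array([-1.01888570e-03, -3.93691671e+01, -3.70169950e+01, -8.96865072e-05,
        6.87075168e-03,  1.77015232e-05]), 'tool_pos': array([142.17946238, 607.99913166, 249.0279837 ]), 'tool_rot': array([-89.9872295 ,   0.12062405,  76.83011977]), 'wrist_force': array([ 0.16754762, -0.29223688, -0.07300956]), 'torque': array([-0.08302783, -0.03105744,  0.00455608]), 'gripper_width': 85.46461391682662}
19.0
scene {'fx': 383.9842004075211, 'fy': 383.9842004075211, 'cx': 313.77396542853967, 'cy': 197.5844627906185, 'origin': array([837.03207508, 521.96986411, 612.46908635]), 'orientation': array([ 50.3780745 ,  -0.67369564, 151.21071691]), 'shot': 1}
rod_tip [(373.2, 225.0, 0.84), (198.5, 219.9, 0.33), (255.3, 277.7, 0.29)]
large_weight [(291.6, 154.3, 0.69)]
small_weight [(280.9, 141.0, 0.78)]
end_cap [(348.3, 186.9, 0.64), (270.6, 225.0, 0.58)]
cradle [(289.2, 182.0, 0.85)]
stand [(402.5, 337.0, 0.95)]
mount [(406.6, 272.0, 0.49)]
top {'fx': 450.63233442596015, 'fy': 450.63233442596015, 'cx': 316.10249560007975, 'cy': 192.05007163144063, 'origin': array([ 385.20239238,   -3.29072111, 1086.49304593]), 'orientation': array([ 10.97633838,   0.73745353, -89.26734384]), 'shot': 2}
rod_tip [(247.6, 219.2, 0.85)]
large_weight [(415.4, 234.8, 0.85)]
small_weight [(452.2, 237.3, 0.63)]
end_cap [(348.2, 179.7, 0.72), (370.6, 279.9, 0.67), (369.9, 231.2, 0.66), (454.3, 237.2, 0.42)]
cradle [(407.7, 239.6, 0.92)]
stand [(204.8, 222.0, 0.76), (394.3, 136.8, 0.43)]
mount [(195.2, 211.7, 0.46)]
0.8
```

View pics/scene0.png

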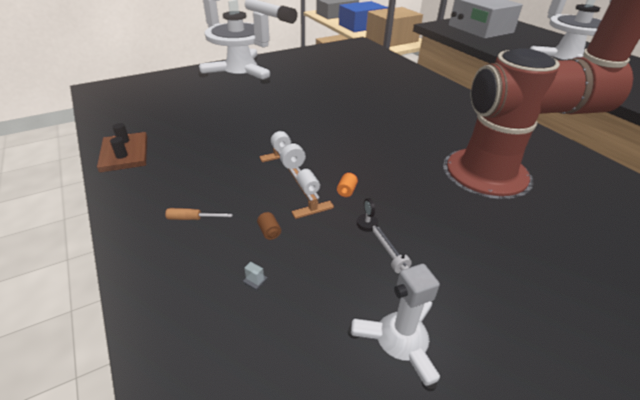

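View pics/top0.png

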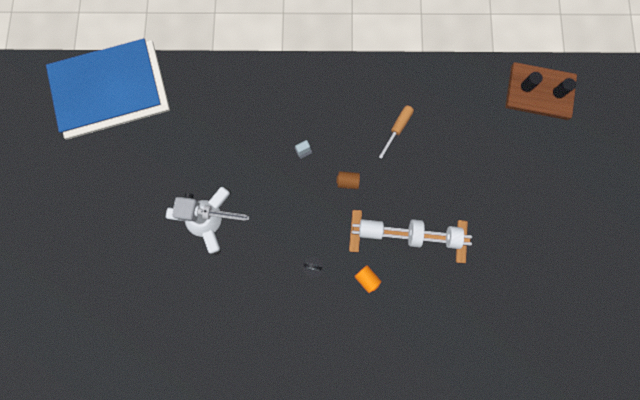

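```bash
cat > h.py <<'E'
from station import telemetry, read_camera, manip, nets
import cv2, numpy as np
from scipy.spatial.transform import Rotation as Ro
def rot(a): return Ro.from_euler('xyz',a,degrees=True).as_matrix()
def cloud(p):
    v,u=np.mgrid[0:400,0:640]; d=p["depth"]
    c=np.stack([(u-p["cx"])/p["fx"]*d,-(v-p["cy"])/p["fy"]*d,-d],-1)
    w=c@rot(p["orientation"]).T+p["origin"]; w[d==0]=np.nan
    return w
def wcloud(p,s):
    v,u=np.mgrid[0:400,0:640]; d=p["depth"]
    x=(u-p["cx"]);y=(v-p["cy"]);r=np.hypot(x,y);f=p["fx"];th=r/f
    k=np.where(r>0,np.tan(np.minimum(th,1.45))/np.maximum(r,1e-9),1/f)
    c=np.stack([x*k*d,-y*k*d,-d],-1)
    H=p["hand_eye"]; t=c@H[:3,:3].T+H[:3,3]
    w=t@rot(s["tool_rot"]).T+s["tool_pos"]; w[d==0]=np.nan
    return w
def proj(p,w):
    c=(np.asarray(w)-p["origin"])@rot(p["orientation"])
    return np.stack([p["cx"]+p["fx"]*c[...,0]/-c[...,2],p["cy"]+p["fy"]*c[...,1]/c[...,2]],-1)
def wproj(p,s,w):
    t=(np.asarray(w)-s["tool_pos"])@rot(s["tool_rot"])
    H=p["hand_eye"]; c=(t-H[:3,3])@H[:3,:3]
    x,y,z=c[...,0],-c[...,1],-c[...,2]; r=np.hypot(x,y); th=np.arctan2(r,z)
    return np.stack([p["cx"]+p["fx"]*th*x/r,p["cy"]+p["fx"]*th*y/r],-1)
def save(n,p,box=None,sc=1):
    im=p["image"][:,:,::-1].copy()
    if box: im=im[box[1]:box[3],box[0]:box[2]]
    cv2.imwrite("pics/"+n,cv2.resize(im,None,fx=sc,fy=sc,interpolation=cv2.INTER_CUBIC))
E
python3 - <<'E'
from h import *
for n in ["top","scene"]:
    p=read_camera(n); w=cloud(p); im=p["image"].astype(int)
    np.savez(f"{n}.npz",w=w,im=p["image"])
    ok=w[...,2]>20
    for l in ["large_weight","small_weight","end_cap","cradle","stand","rod_tip","glass_block","lens_mount","screwdriver"]:
        for m in nets.masks_of(p,l):
            q=w[m["pixels"]]; q=q[q[:,2]>3] if l!="screwdriver" else q
            if len(q)==0: continue
            print(n,l,round(m["confidence"],2),np.round(np.nanmedian(q,0)),np.round(np.nanmin(q,0)),np.round(np.nanmax(q,0)),len(q))
    if n=="top":save("topc.png",p,(160,130,490,300),2.4)
    else: save("scc.png",p,(230,120,450,390),2.2)
E
```

```text
top large_weight 0.67 [ 487. -209.   98.] [ 459. -239.   38.] [ 519. -198.  109.] 386
top small_weight 0.87 [ 480. -294.   88.] [ 459. -315.   46.] [ 505. -284.   96.] 339
top end_cap 0.85 [619. -63.  36.] [602. -89.  20.] [641. -37.  43.] 326
top end_cap 0.8 [ 496. -113.   82.] [ 477. -142.   55.] [519. -87.  89.] 403
top end_cap 0.76 [ 387. -108.   35.] [ 358. -134.   12.] [415. -80.  43.] 376
top cradle 0.97 [ 488. -187.   40.] [ 430. -350.    3.] [549. -69.  82.] 1069
top stand 0.89 [517. 264.  41.] [444. 153.   3.] [602. 371. 176.] 2043
top rod_tip 0.86 [517. 264.  40.] [441. 153.   3.] [602. 370. 176.] 2081
top glass_block 0.69 [696.  46.  34.] [683.  30.   3.] [712.  67.  42.] 172
top lens_mount 0.53 [412.  17.  12.] [390.  -5.   4.] [435.  40.  75.] 323
top screwdriver 0.66 [ 775. -198.   23.] [ 739. -223.   -3.] [ 810. -175.   28.] 247
scene large_weight 0.58 [ 494. -201.   84.] [ 462. -324.    4.] [ 521. -196.  108.] 470
scene large_weight 0.57 [ 488. -287.   80.] [ 464. -308.   52.] [ 507. -282.   96.] 222
scene small_weight 0.71 [ 487. -288.   82.] [ 461. -313.   54.] [ 5
[... 248 characters left out ...]
0
scene end_cap 0.67 [398. -99.  32.] [ 361. -129.    3.] [420. -78.  42.] 312
scene cradle 0.78 [501. -82.  10.] [ 451. -347.    3.] [552. -65.  87.] 605
scene stand 0.93 [541. 294.  44.] [402.  40.   3.] [604. 378. 173.] 5201
scene rod_tip 0.67 [541. 293.  44.] [406. 115.   3.] [604. 378. 173.] 5223
scene glass_block 0.88 [705.  55.  24.] [682.  34.   3.] [724.  70.  41.] 389
scene glass_block 0.36 [541. 294.  44.] [406. 158.   3.] [604. 378. 173.] 5088
scene lens_mount 0.59 [418.  24.  14.] [391.  -3.   3.] [438.  43.  76.] 415
scene screwdriver 0.7 [ 778. -190.   21.] [ 736. -219.   -0.] [ 814. -169.   28.] 339
scene screwdriver 0.2 [541. 293.  43.] [375.  71.  -2.] [604. 378. 173.] 5282
```

View pics/topc.png

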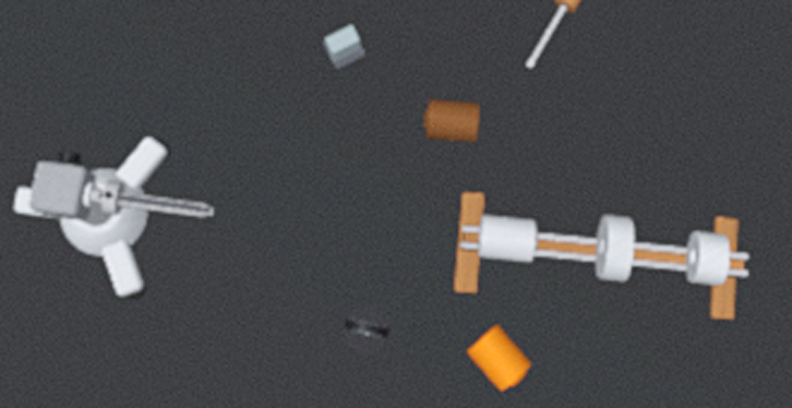

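View pics/scc.png

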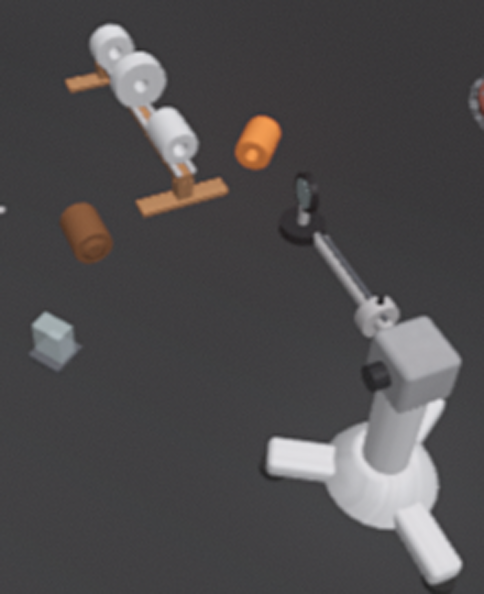

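```bash
python3 - <<'E'
import numpy as np
for n in ["top","scene"]:
    z=np.load(n+".npz"); w=z["w"]; 
    def sel(x0,x1,y0,y1,z0,z1):
        q=w.reshape(-1,3); return q[(q[:,0]>x0)&(q[:,0]<x1)&(q[:,1]>y0)&(q[:,1]<y1)&(q[:,2]>z0)&(q[:,2]<z1)]
    q=sel(440,600,80,300,140,185)
    for a in range(100,300,10):
        s=q[(q[:,1]>=a)&(q[:,1]<a+10)]
        if len(s): print(n,a,len(s),np.round([s[:,0].min(),s[:,0].mean(),s[:,0].max(),s[:,1].min(),s[:,2].min(),s[:,2].max()],1))
    for nm,b,r in [("large",(440,540,-245,-190),30),("small",(440,540,-325,-275),24),("cap",(440,540,-150,-80),20)]:
        s=sel(*b,56,115); print(n,nm,len(s),np.round(s.min(0),1),np.round(s.max(0),1))
        t=s[s[:,2]>s[:,2].max()-6]; print("  top strip",np.round(t.mean(0),1),np.round(t.min(0),1),np.round(t.max(0),1))
    s=sel(440,540,-345,-70,30,54); A=np.polyfit(s[:,1],s[:,0],1); print(n,"rails",A,np.degrees(np.arctan(A[0])),s[:,1].min(),s[:,1].max(),len(s))
E
```

```text
top 150 20 [505.6 510.1 515.9 151.4 145.6 156.7]
top 160 27 [504.9 510.2 515.7 160.4 148.8 159.5]
top 170 29 [507.1 512.4 517.8 170.  151.1 161.1]
top 180 25 [507.8 513.2 519.8 180.  146.5 160.1]
top 190 28 [509.2 514.2 519.9 190.1 148.8 160.1]
top 200 28 [511.  515.6 521.8 200.1 147.2 159.4]
top 210 26 [511.3 517.3 523.7 210.6 149.6 161.2]
top 220 28 [513.  518.  523.7 220.2 149.3 160.2]
top 230 74 [506.2 520.1 534.3 230.5 140.4 169.7]
top 240 44 [506.4 518.4 533.4 240.1 149.2 171.9]
top 250 42 [512.4 523.1 533.9 250.1 141.5 164.6]
top 260 143 [502.9 524.3 546.4 260.  140.  175.6]
top 270 131 [502.3 529.6 559.3 270.1 144.4 172.7]
top 280 127 [503.7 529.6 560.7 280.1 144.2 174.4]
top 290 104 [505.2 525.6 550.6 290.  141.1 174.7]
top large 375 [ 458.9 -225.9   56.3] [ 518.9 -197.8  109.3]
  top strip [ 489.2 -212.5  105.1] [ 474.1 -224.3  103.3] [ 502.6 -199.6  109.3]
top small 341 [ 457.6 -315.2   56.2] [ 505.3 -283.8   96. ]
  top strip [ 481.2 -299.5   92.4] [ 465.5 -312.8   90. ] [ 498.2 -285.2   96. ]
top cap 407 [ 476.1 -141.9   56.7] [519.4 -87.1  89. ]
  top strip [ 497.7 -113
[... 746 characters left out ...]
9 262.9 142.4 172.9]
scene 270 228 [505.2 534.9 560.7 270.  141.5 173.3]
scene 280 275 [506.5 540.1 562.  280.1 140.4 173.5]
scene 290 252 [507.8 537.5 561.2 290.  140.1 173.3]
scene large 443 [ 461.7 -225.9   56. ] [ 520.8 -195.6  107.9]
  top strip [ 491.6 -209.2  104.7] [ 473.7 -223.3  101.9] [ 507.9 -196.4  107.9]
scene small 263 [ 461.2 -317.7   57. ] [ 506.8 -281.6   96.3]
  top strip [ 483.6 -296.1   93. ] [ 468.5 -313.3   90.5] [ 498.3 -282.7   96.3]
scene cap 373 [ 478.4 -139.7   56.6] [520.5 -84.3  89.2]
  top strip [ 500.  -110.6   85.6] [ 486.2 -135.5   83.3] [511.3 -85.6  89.2]
scene rails [6.50418351e-02 5.08541654e+02] 3.721380857922459 -339.6009003630487 -70.1480292050179 242
```

```bash
cat >> h.py <<'E'
def plan(way,steps,yaws,s=None):
    """yaw before each row; world waypoint deltas -> tool offsets, m"""
    pass
E
python3 - <<'E'
from h import *
s=telemetry.read_state(); 
p0=s["tool_pos"].copy(); p1=np.array([500,85,270.]); mid=np.array([440,420,270.])
yaw=76.8; path=[]
tot=[mid,p1]; pos=p0; 
L=[p0+(mid-p0)*i/9 for i in range(1,10)]+[mid+(p1-mid)*i/9 for i in range(1,10)]
k=0
for q in L:
    R=rot([-90,0,yaw]); t=R.T@(q-pos); pos=q
    print(k,np.round(t/1000,4).tolist(),round(np.linalg.norm(t),1),round(yaw,1)); k+=1
    if k<=12: yaw-=np.degrees(0.12)
p=read_camera("wrist"); print(p["hand_eye"],p["fx"],p["cx"],p["cy"])
E
```

```text
0 [-0.0128, -0.0022, -0.037] 39.2 76.8
1 [-0.0083, -0.0022, -0.0383] 39.2 69.9
2 [-0.0037, -0.0022, -0.039] 39.2 63.0
3 [0.001, -0.0022, -0.0391] 39.2 56.2
4 [0.0057, -0.0022, -0.0387] 39.2 49.3
5 [0.0103, -0.0022, -0.0378] 39.2 42.4
6 [0.0147, -0.0022, -0.0363] 39.2 35.5
7 [0.019, -0.0022, -0.0343] 39.2 28.7
8 [0.0229, -0.0022, -0.0317] 39.2 21.8
9 [-0.0031, -0.0, -0.0377] 37.8 14.9
10 [0.0014, -0.0, -0.0378] 37.8 8.0
11 [0.0059, -0.0, -0.0374] 37.8 1.2
12 [0.0103, -0.0, -0.0364] 37.8 -5.7
13 [0.0103, -0.0, -0.0364] 37.8 -5.7
14 [0.0103, -0.0, -0.0364] 37.8 -5.7
15 [0.0103, -0.0, -0.0364] 37.8 -5.7
16 [0.0103, -0.0, -0.0364] 37.8 -5.7
17 [0.0103, -0.0, -0.0364] 37.8 -5.7
[[ 9.99999303e-01  1.13938974e-03 -3.11066316e-04 -3.18198508e-01]
 [-6.18620462e-04  2.80922558e-01 -9.59730240e-01 -1.23580457e+02]
 [-1.00612124e-03  9.59729763e-01  2.80923067e-01  7.21040272e+01]
 [ 0.00000000e+00  0.00000000e+00  0.00000000e+00  1.00000000e+00]] 309.70691628693146 315.2892533839968 203.50019396231343
```

Request:
arm_command:
  offset:
    - [-0.0128,-0.0022,-0.037]
    - [-0.0083,-0.0022,-0.0383]
    - [-0.0037,-0.0022,-0.039]
    - [0.001,-0.0022,-0.0391]
    - [0.0057,-0.0022,-0.0387]
  angular:
    - [0,0.12,0]
    - [0,0.12,0]
    - [0,0.12,0]
    - [0,0.12,0]
    - [0,0.12,0]
  gripper: [100,100,100,100,100]

```text
t: 2.27
tool_pos: [309.0, 502.9, 261.6]
tool_rot: [-90.0, -0.0, 42.1]
wrist_force: [-0.5, 0.9, -0.8]
gripper_width: 85.3
```

Request:
arm_command:
  offset:
    - [0.0103,-0.0022,-0.0378]
    - [0.0147,-0.0022,-0.0363]
    - [0.019,-0.0022,-0.0343]
    - [0.0229,-0.0022,-0.0317]
    - [-0.0031,0,-0.0377]
  angular:
    - [0,0.12,0]
    - [0,0.12,0]
    - [0,0.12,0]
    - [0,0.12,0]
    - [0,0.12,0]
  gripper: [100,100,100,100,100]

```text
t: 2.68
tool_pos: [450.8, 382.4, 269.9]
tool_rot: [-90.0, -0.1, 7.7]
wrist_force: [-0.1, -1.9, 1.1]
gripper_width: 84.8
```

Request:
arm_command:
  offset:
    - [0.0014,0,-0.0378]
    - [0.0059,0,-0.0374]
    - [0.0103,0,-0.0364]
    - [0.0103,0,-0.0364]
    - [0.0103,0,-0.0364]
  angular:
    - [0,0.12,0]
    - [0,0.12,0]
    - [0,0,0]
    - [0,0,0]
    - [0,0,0]
  gripper: [100,100,100,100,100]

```text
t: 3.1
tool_pos: [480.3, 195.0, 270.3]
tool_rot: [-90.0, -0.0, -5.7]
wrist_force: [0.7, 0.3, -0.4]
gripper_width: 85.4
```

Request:
arm_command:
  offset:
    - [0.0103,0,-0.0364]
    - [0.0103,0,-0.0364]
    - [0.0103,0,-0.0364]
    - [0,0,0]
    - [0,0,0]
  angular:
    - [0,0,0]
    - [0,0,0]
    - [0,0,0]
    - [0,0,0]
    - [0,0,0]
  gripper: [100,100,100,100,100]

```text
t: 3.52
tool_pos: [500.5, 83.5, 270.2]
tool_rot: [-90.0, -0.0, -5.9]
wrist_force: [-0.6, -0.0, 0.7]
gripper_width: 85.6
```

```bash
python3 - <<'E'
from h import *
s=telemetry.read_state(); p=read_camera("wrist"); print(s["t"],s["tool_pos"],s["tool_rot"],s["wrist_force"])
save("w1.png",p); w=wcloud(p,s); np.savez("w1.npz",w=w,im=p["image"])
q=w.reshape(-1,3); q=q[(q[:,0]>440)&(q[:,0]<600)&(q[:,1]>80)&(q[:,1]<300)&(q[:,2]>140)&(q[:,2]<185)]
for a in range(100,300,10):
    t=q[(q[:,1]>=a)&(q[:,1]<a+10)]
    if len(t): print(a,len(t),np.round([t[:,0].min(),t[:,0].mean(),t[:,0].max(),t[:,1].min(),t[:,2].min(),t[:,2].max()],1))
print([(d["centre"],d["confidence"]) for d in nets.pinpoint(p,"rod_tip")])
E
```

```text
3.5167 [500.47307155  83.49574518 270.23886798] [-8.99783622e+01 -9.62262471e-03 -5.89291704e+00] [-0.64799961 -0.02218116  0.73894184]
150 97 [505.  509.8 515.9 152.8 149.1 156.3]
160 197 [504.4 510.3 516.1 160.  150.  160.2]
170 206 [505.5 511.7 518.5 170.2 149.8 160.6]
180 200 [506.5 512.8 518.9 180.  149.  161.1]
190 189 [508.4 514.2 519.9 190.  151.2 161. ]
200 201 [509.4 515.6 521.9 200.  149.  161.3]
210 196 [510.4 516.6 522.8 210.1 151.2 160.9]
220 190 [511.4 518.1 524.8 220.  148.9 161.1]
230 506 [505.4 520.2 534.5 230.  140.2 170.8]
240 200 [505.7 518.6 535.  240.  151.1 171.3]
[([0.5042, 0.3005], 0.83)]
```

View pics/w1.png

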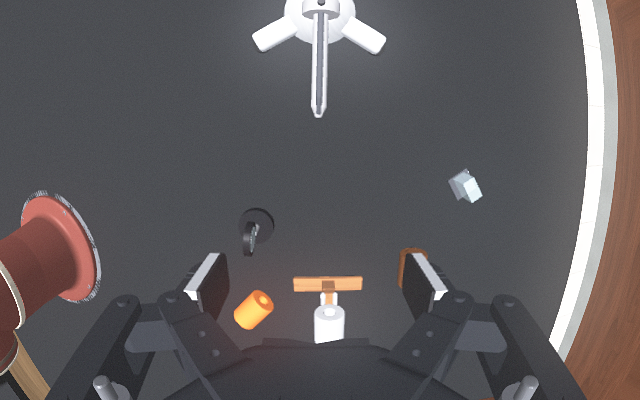

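```bash
python3 - <<'E'
import numpy as np,cv2
for n in ["w1","top","scene"]:
    w=np.load(n+".npz")["w"]; q=w.reshape(-1,3); q=q[(q[:,0]>490)&(q[:,0]<540)&(q[:,1]>163)&(q[:,1]<226)&(q[:,2]>148)&(q[:,2]<170)]
    A=np.polyfit(q[:,1]-152,q[:,0],1); 
    # binned midpoints robust
    b=[]
    for a in range(163,226,4):
        t=q[(q[:,1]>=a)&(q[:,1]<a+4)]; lo,hi=np.percentile(t[:,0],[3,97]); b.append((a+2-152,(lo+hi)/2,hi-lo,np.percentile(t[:,2],90)))
    b=np.array(b); B=np.polyfit(b[:,0],b[:,1],1)
    print(n,A,np.degrees(np.arctan(A[0])),B,np.degrees(np.arctan(B[0])),b[:,2].mean(),b[:,3].mean())
E
python3 - <<'E'
from h import *
d=np.array([490,-205,200])-np.array([500.5,83.5,270.2]); print(rot([-90,0,-5.9]).T@d)
E
```

```text
w1 [1.27223258e-01 5.08677819e+02] 7.250405396263095 [1.27108696e-01 5.08702310e+02] 7.243945911711768 11.27401227407637 159.53822814828783
top [1.25316608e-01 5.09122790e+02] 7.142876876718347 [1.29080961e-01 5.09249605e+02] 7.355124103648356 9.709117003944968 158.15830196088012
scene [1.24999195e-01 5.13165630e+02] 7.124970916704057 [1.27746260e-01 5.12668532e+02] 7.279891978887293 6.637495374456357 159.8912386204738
[  19.21126728   70.2        -288.05108437]
```

Request:
arm_command:
  offset:
    - [0.0024,0,-0.036]
    - [0.0024,0.005,-0.036]
    - [0.0024,0.01,-0.036]
    - [0.0024,0.01,-0.036]
    - [0.0024,0.01,-0.036]
  angular:
    - [0,-0.014,0]
    - [0,0,0]
    - [0,0,0]
    - [0,0,0]
    - [0,0,0]
  gripper: [100,100,100,100,100]

```text
t: 4.03
tool_pos: [496.6, -95.0, 235.0]
tool_rot: [-90.0, -0.1, -4.7]
wrist_force: [1.2, 0.3, 0.5]
gripper_width: 85.4
```

Request:
arm_command:
  offset:
    - [0.0024,0.01,-0.036]
    - [0.0024,0.01,-0.036]
    - [0.0024,0.01,-0.036]
    - [0,0.005,0]
    - [0,0,0]
  angular:
    - [0,0,0]
    - [0,0,0]
    - [0,0,0]
    - [0,0,0]
    - [0,0,0]
  gripper: [100,100,100,100,100]

```text
t: 4.45
tool_pos: [494.1, -203.0, 198.3]
tool_rot: [-89.9, 0.2, -4.9]
wrist_force: [-0.4, 1.3, 0.4]
gripper_width: 85.8
```

```bash
python3 - <<'E'
from h import *
s=telemetry.read_state(); p=read_camera("wrist"); print(s["t"],s["tool_pos"],s["tool_rot"],s["wrist_force"])
save("w2.png",p); w=wcloud(p,s); np.savez("w2.npz",w=w,im=p["image"])
for l in ["large_weight","small_weight","end_cap"]:
    for m in nets.masks_of(p,l):
        q=w[m["pixels"]]; print(l,m["confidence"],np.round(np.nanmin(q,0),1),np.round(np.nanmax(q,0),1),len(q))
q=w.reshape(-1,3)
for nm,b in [("large",(440,540,-245,-190)),("small",(440,540,-325,-275)),("cap",(440,540,-150,-80))]:
    t=q[(q[:,0]>b[0])&(q[:,0]<b[1])&(q[:,1]>b[2])&(q[:,1]<b[3])&(q[:,2]>60)&(q[:,2]<120)]
    if len(t)==0: continue
    print(nm,len(t),np.round(t.min(0),1),np.round(t.max(0),1))
    u=t[t[:,2]>t[:,2].max()-5]; R=rot([0,0,-5.1]); l=u@R; lo,hi=np.percentile(l,[2,98],axis=0); print("  top centre",R@((lo+hi)/2),hi-lo)
E
```

```text
4.45 [ 494.06399228 -203.03170328  198.29571302] [-89.88781087   0.16385458  -4.90238862] [-0.36145335  1.3102029   0.35112781]
large_weight 0.91 [ 459.5 -266.4   -1.2] [ 522.6 -196.   107.7] 3068
small_weight 0.92 [ 444.  -386.2   -1.6] [ 505.6 -282.2   96. ] 2160
end_cap 0.87 [ 471.7 -140.6   -0.7] [518.7 -86.1  88.4] 3129
end_cap 0.82 [599.5 -90.   -1.9] [653.6 -27.4  41.7] 2001
end_cap 0.76 [ 359.1 -138.3   -1.3] [418.4 -75.   41.3] 2066
large 3003 [ 458.5 -225.4   60.1] [ 519.  -196.   107.7]
  top centre [ 488.75230746 -210.78386249  104.88019536] [26.0077949  23.05382817  4.05652268]
small 1944 [ 456.6 -313.9   60. ] [ 505.1 -282.2   96. ]
  top centre [ 480.83963618 -297.62242453   92.81225497] [21.86356405 26.1408671   3.50154109]
cap 3206 [ 475.9 -140.7   65.3] [518.8 -85.4  88.4]
  top centre [ 497.61427026 -111.43892785   85.32953167] [19.57609049 47.1553988   3.64414351]
```

View pics/w2.png

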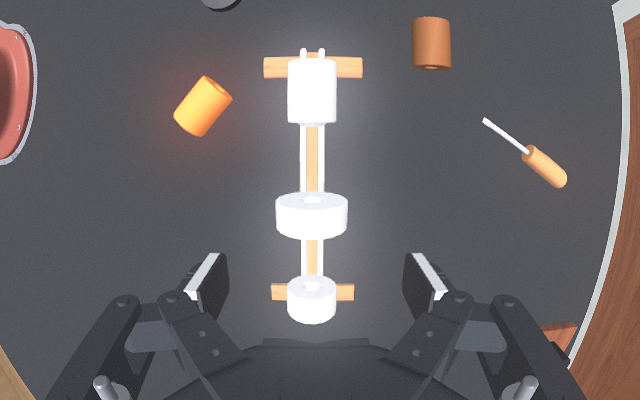

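Request:
arm_command:
  offset:
    - [-0.0045,0.01,-0.0084]
    - [0,0.03,0]
    - [0,0.03,0]
    - [0,0.02,0]
    - [0,0,0]
  angular:
    - [0,0.003,0]
    - [0,0,0]
    - [0,0,0]
    - [0,0,0]
    - [0,0,0]
  gripper: [100,100,100,100,100]
  newtons: 80

```text
t: 5.07
tool_pos: [485.8, -209.2, 104.5]
tool_rot: [-89.8, 0.5, -5.0]
wrist_force: [-0.1, 1.2, -1.1]
gripper_width: 85.3
```

Request:
arm_command:
  offset:
    - [0,0,0]
    - [0,0,0]
  angular:
    - [0,0,0]
    - [0,0,0]
  gripper: [100,100]

```text
t: 5.23
tool_pos: [490.0, -211.8, 111.6]
tool_rot: [-90.1, -0.1, -5.0]
wrist_force: [1.5, -0.4, -0.0]
gripper_width: 85.4
```

Request:
arm_command:
  offset:
    - [0,0.01,0]
    - [0,0.01,0]
    - [0,0.01,0]
    - [0,0,0]
    - [0,0,0]
  angular:
    - [0,0,0]
    - [0,0,0]
    - [0,0,0]
    - [0,0,0]
    - [0,0,0]
  gripper: [100,100,100,100,100]

```text
t: 5.65
tool_pos: [488.5, -211.1, 78.9]
tool_rot: [-89.9, 0.1, -5.0]
wrist_force: [0.7, -0.0, 0.6]
gripper_width: 85.7
```

Request:
arm_command:
  offset:
    - [0,0,0]
  angular:
    - [0,0,0]
  gripper: [100]

```text
t: 5.73
tool_pos: [489.2, -211.5, 80.0]
tool_rot: [-90.0, 0.0, -5.0]
wrist_force: [0.4, 0.0, 0.6]
gripper_width: 85.4
```

Request:
arm_command:
  offset:
    - [0,0,0]
  angular:
    - [0,0,0]
  gripper: [100]

```text
t: 5.82
tool_pos: [489.5, -211.7, 80.5]
tool_rot: [-90.0, -0.0, -5.0]
wrist_force: [0.0, -0.1, -0.3]
gripper_width: 85.2
```

Request:
arm_command:
  offset:
    - [-0.0004,0.004,0]
    - [0,0,0]
    - [0,0,0]
    - [0,0,0]
    - [0,0,0]
  angular:
    - [0,0,0]
    - [0,0,0]
    - [0,0,0]
    - [0,0,0]
    - [0,0,0]
  gripper: [100,100,0,0,0]
  newtons: 80

```text
t: 6.23
tool_pos: [489.6, -211.9, 77.0]
tool_rot: [-90.0, -0.1, -5.0]
wrist_force: [-0.4, -0.8, -0.9]
gripper_width: 57.1
```

Request:
arm_command:
  offset:
    - [0,0,0]
    - [0,0,0]
    - [0,0,0]
  angular:
    - [0,0,0]
    - [0,0,0]
    - [0,0,0]
  gripper: [0,0,0]

```text
t: 6.48
tool_pos: [489.4, -211.8, 76.8]
tool_rot: [-90.0, -0.1, -5.0]
wrist_force: [1.2, 0.1, 2.7]
gripper_width: 57.3
```

Request:
arm_command:
  offset:
    - [0,0,0]
    - [0,0,0]
    - [0,0,0]
  angular:
    - [0,0,0]
    - [0,0,0]
    - [0,0,0]
  gripper: [0,0,0]

```text
t: 6.73
tool_pos: [489.4, -211.8, 76.8]
tool_rot: [-90.0, -0.1, -5.0]
wrist_force: [1.1, -0.6, 4.7]
gripper_width: 57.1
```

Request:
arm_command:
  offset:
    - [0,-0.004,0]
    - [0,-0.016,0]
    - [0,-0.025,0]
    - [0,-0.025,0]
    - [0,-0.018,0.01]
  angular:
    - [0,0,0]
    - [0,0,0]
    - [0,0,0]
    - [0,0,0]
    - [0,0,0]
  gripper: [0,0,0,0,0]

```text
t: 7.15
tool_pos: [488.9, -202.1, 164.8]
tool_rot: [-90.0, 0.1, -5.1]
wrist_force: [-0.1, -0.8, -1.4]
gripper_width: 57.2
```

Request:
arm_command:
  offset:
    - [0,0,0.02]
    - [-0.001,0,0.03]
    - [-0.001,0,0.036]
    - [-0.001,0,0.036]
    - [-0.002,0,0.036]
  angular:
    - [0,0,0]
    - [0,0,0]
    - [0,0,0]
    - [0,0,0]
    - [0,0,0]
  gripper: [0,0,0,0,0]

```text
t: 7.57
tool_pos: [497.0, -42.1, 162.6]
tool_rot: [-90.0, 0.2, -5.1]
wrist_force: [0.9, 0.4, -1.1]
gripper_width: 56.7
```

Request:
arm_command:
  offset:
    - [-0.002,0,0.036]
    - [-0.002,0,0.036]
    - [-0.002,0,0.036]
    - [-0.001,0,0.025]
    - [0,0,0.01]
  angular:
    - [0,0.01,0]
    - [0,0.01,0]
    - [0,0.01,0]
    - [0,0.009,0]
    - [0,0,0]
  gripper: [0,0,0,0,0]

```text
t: 7.98
tool_pos: [504.6, 102.1, 162.6]
tool_rot: [-90.0, 0.2, -7.1]
wrist_force: [0.3, 0.2, -1.4]
gripper_width: 56.8
```

Request:
arm_command:
  offset:
    - [0,0,0]
    - [0,0,0]
    - [0,0,0]
    - [0,0,0]
    - [0,0,0]
  angular:
    - [0,0,0]
    - [0,0,0]
    - [0,0,0]
    - [0,0,0]
    - [0,0,0]
  gripper: [0,0,0,0,0]

```text
t: 8.4
tool_pos: [506.4, 98.0, 164.0]
tool_rot: [-90.0, 0.0, -7.4]
wrist_force: [0.6, 0.4, -1.6]
gripper_width: 57.0
```

```bash
cat > look.py <<'E'
from h import *
import sys
n=sys.argv[1]
s=telemetry.read_state(); p=read_camera("wrist"); print(s["t"],np.round(s["tool_pos"],2),np.round(s["tool_rot"],2),np.round(s["wrist_force"],1),s["gripper_width"])
save(n+".png",p); w=wcloud(p,s); np.savez(n+".npz",w=w,im=p["image"])
q=w.reshape(-1,3); q=q[(q[:,0]>440)&(q[:,0]<600)&(q[:,1]>60)&(q[:,1]<300)&(q[:,2]>125)&(q[:,2]<185)]
for a in range(70,250,4):
    t=q[(q[:,1]>=a)&(q[:,1]<a+4)]
    if len(t)>5: 
        lo,hi=np.percentile(t,[3,97],axis=0); print(a+2,len(t),np.round([lo[0],hi[0],(lo[0]+hi[0])/2,t[:,2].max()],1))
E
python3 look.py w3
```

```text
8.4 [506.38  98.01 163.97] [-9.002e+01  2.000e-02 -7.380e+00] [ 0.6  0.4 -1.6] 56.9995013025633
84 60 [524.7 533.  528.8 185. ]
88 153 [525.  533.7 529.3 184.9]
92 273 [475.9 533.9 504.9 185. ]
96 301 [476.3 534.2 505.3 185. ]
100 591 [477.  547.9 512.5 185. ]
104 980 [477.5 541.5 509.5 185. ]
108 2823 [468.2 533.5 500.9 185. ]
112 3327 [468.6 509.3 488.9 185. ]
116 40 [479.  483.5 481.3 177.9]
152 25 [506.8 511.4 509.1 153.5]
156 145 [506.3 513.6 509.9 155.4]
160 223 [505.1 515.5 510.3 157.4]
164 251 [505.2 516.1 510.6 159.5]
168 255 [505.7 516.6 511.2 160.8]
172 265 [505.8 517.2 511.5 161. ]
176 266 [506.3 517.7 512.  161.4]
180 251 [506.8 517.8 512.3 161.1]
184 247 [507.9 518.3 513.1 160.7]
188 240 [508.4 518.8 513.6 161.4]
192 249 [508.5 519.3 513.9 160.8]
196 243 [508.9 519.8 514.4 160.9]
200 241 [509.5 520.4 514.9 161.1]
204 234 [510.3 521.  515.6 161.5]
208 225 [510.9 521.4 516.2 160.5]
212 238 [510.9 522.2 516.5 161. ]
216 235 [511.5 522.9 517.2 161.6]
220 129 [512.1 523.6 517.8 160.6]
```

View pics/w3.png

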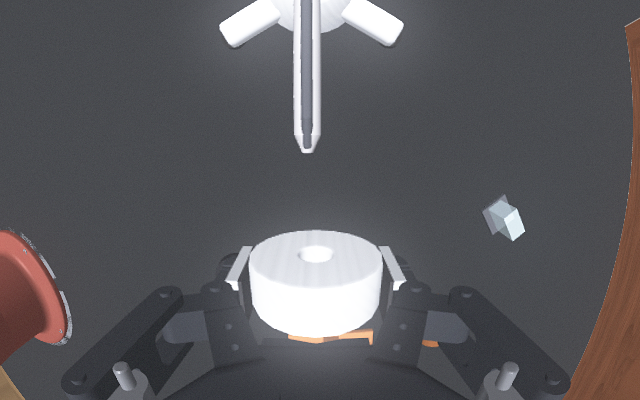

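```bash
cat > disc.py <<'E'
from h import *
import sys
from scipy.optimize import least_squares
# cylinder surface fit in tool frame: usage disc.py npz r halflen
n,r,hl=sys.argv[1],float(sys.argv[2]),float(sys.argv[3])
s=telemetry.read_state(); w=np.load(n+".npz")["w"]
R=rot(s["tool_rot"]); t=(w-s["tool_pos"])@R; q=t.reshape(-1,3)
q=q[(abs(q[:,0])<r+3)&(abs(q[:,1])<r+4)&(abs(q[:,2])<hl+6)]
rim=q[(abs(np.hypot(q[:,0],q[:,1])-r)<3)&(q[:,1]<-5)]
f=least_squares(lambda a:np.hypot(rim[:,0]-a[0]-a[2]*rim[:,2],rim[:,1]-a[1]-a[3]*rim[:,2])-r,[0,0,0,0],loss="soft_l1")
print("n",len(rim),"axis at tool x,y",f.x[:2].round(2),"tilt deg",np.degrees(f.x[2:]).round(2),"rms",np.sqrt(np.mean(f.fun**2)).round(2))
print("z ext",np.percentile(q[:,2],[1,99]))
face=q[q[:,2]>np.percentile(q[:,2],60)]
# rod in tool frame
v=w.reshape(-1,3); v=v[(v[:,0]>490)&(v[:,0]<540)&(v[:,1]>165)&(v[:,1]<222)&(v[:,2]>148)&(v[:,2]<170)]
v=(v-s["tool_pos"])@R
zs=np.arange(v[:,2].min()+2,v[:,2].max()-2,4)
B=[(z,np.mean(np.percentile(v[abs(v[:,2]-z)<2,0],[3,97])),np.percentile(v[abs(v[:,2]-z)<2,1],10)) for z in zs]; B=np.array(B)
c=np.polyfit(B[:,0],B[:,1],1); print("rod x at tool z=0:",c[1].round(2),"at z=%.0f"%B[:,0].mean(),B[:,1].mean().round(2),"slope deg",np.degrees(c[0]).round(2),"leaf top y",B[:,2].mean().round(2),"-> axis y",(B[:,2].mean()+9.5).round(2))
E
python3 disc.py w3 30 12
```

```text
n 7034 axis at tool x,y [-0.67  1.07] tilt deg [1.01 0.77] rms 0.82
z ext [-10.56434026  12.78814886]
rod x at tool z=0: -4.52 at z=95 -4.48 slope deg 0.02 leaf top y 4.39 -> axis y 13.89
```

Request:
arm_command:
  offset:
    - [-0.002,0.006,0.004]
    - [-0.0019,0.007,0.01]
    - [0,0,0.01]
    - [0,0,0.006]
    - [0,0,0]
  angular:
    - [0,0,0]
    - [0,0,0]
    - [0,0,0]
    - [0,0,0]
    - [0,0,0]
  gripper: [0,0,0,0,0]

```text
t: 8.87
tool_pos: [506.3, 131.0, 150.9]
tool_rot: [-90.0, 0.0, -7.2]
wrist_force: [0.8, 0.2, -2.2]
gripper_width: 57.4
```

Request:
arm_command:
  offset:
    - [0,0,0]
    - [0,0,0]
    - [0,0,0]
    - [0,0,0]
  angular:
    - [0,0,0]
    - [0,0,0]
    - [0,0,0]
    - [0,0,0]
  gripper: [0,0,0,0]

```text
t: 9.2
tool_pos: [506.5, 129.3, 151.3]
tool_rot: [-90.0, -0.0, -7.3]
wrist_force: [-0.4, -0.8, -1.9]
gripper_width: 57.2
```

```bash
python3 look.py w4|head -1; python3 disc.py w4 30 12
```

```text
9.2 [506.46 129.3  151.31] [-9.00e+01 -2.00e-02 -7.29e+00] [-0.4 -0.8 -1.9] 57.22689872039447
n 7069 axis at tool x,y [-0.65  0.95] tilt deg [0.99 0.96] rms 0.82
z ext [-10.33241322  12.98236602]
rod x at tool z=0: -0.44 at z=63 -0.44 slope deg -0.0 leaf top y -8.28 -> axis y 1.22
```

View pics/w4.png

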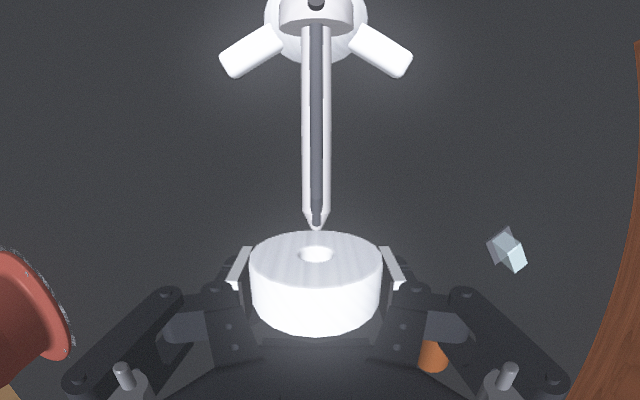

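Request:
arm_command:
  offset:
    - [0.0001,0.0002,0.002]
    - [0,0,0.002]
    - [0,0,0.002]
    - [0,0,0.002]
    - [0,0,0.002]
  angular:
    - [0,0,0]
    - [0,0,0]
    - [0,0,0]
    - [0,0,0]
    - [0,0,0]
  gripper: [0,0,0,0,0]

```text
t: 9.67
tool_pos: [507.7, 139.6, 150.9]
tool_rot: [-90.0, 0.0, -7.3]
wrist_force: [-0.1, -0.7, -1.4]
gripper_width: 56.8
```

Request:
arm_command:
  offset:
    - [0,0,0.002]
    - [0,0,0.002]
    - [0,0,0.002]
    - [0,0,0.002]
    - [0,0,0.002]
  angular:
    - [0,0,0]
    - [0,0,0]
    - [0,0,0]
    - [0,0,0]
    - [0,0,0]
  gripper: [0,0,0,0,0]

```text
t: 10.08
tool_pos: [509.0, 149.5, 150.9]
tool_rot: [-90.0, 0.0, -7.3]
wrist_force: [-0.2, 0.8, -1.2]
gripper_width: 57.2
```

Request:
arm_command:
  offset:
    - [0,0,0.0015]
    - [0,0,0.0015]
    - [0,0,0.0015]
    - [0,0,0.0015]
    - [0,0,0.0015]
  angular:
    - [0,0,0]
    - [0,0,0]
    - [0,0,0]
    - [0,0,0]
    - [0,0,0]
  gripper: [0,0,0,0,0]

```text
t: 10.5
tool_pos: [510.2, 156.2, 151.3]
tool_rot: [-90.1, -0.0, -7.3]
wrist_force: [-1.1, -4.6, 2.0]
gripper_width: 57.3
```

Request:
arm_command:
  offset:
    - [0,0,0.0015]
    - [0,0,0.0015]
    - [0,0,0.0015]
    - [0,0,0.0015]
    - [0,0,0.0015]
  angular:
    - [0,0,0]
    - [0,0,0]
    - [0,0,0]
    - [0,0,0]
    - [0,0,0]
  gripper: [0,0,0,0,0]

```text
t: 10.92
tool_pos: [511.2, 164.3, 151.3]
tool_rot: [-90.0, -0.0, -7.3]
wrist_force: [-0.4, -2.7, 1.9]
gripper_width: 57.2
```

Request:
arm_command:
  offset:
    - [0,0,0.002]
    - [0,0,0.002]
    - [0,0,0.002]
    - [0,0,0.002]
    - [0,0,0.002]
  angular:
    - [0,0,0]
    - [0,0,0]
    - [0,0,0]
    - [0,0,0]
    - [0,0,0]
  gripper: [0,0,0,0,0]

```text
t: 11.33
tool_pos: [512.3, 174.3, 151.0]
tool_rot: [-90.0, -0.0, -7.3]
wrist_force: [0.5, -2.9, 2.5]
gripper_width: 57.0
```

Request:
arm_command:
  offset:
    - [0,0,0.002]
    - [0,0,0.002]
    - [0,0,0.002]
    - [0,0,0.002]
    - [0,0,0.002]
  angular:
    - [0,0,0]
    - [0,0,0]
    - [0,0,0]
    - [0,0,0]
    - [0,0,0]
  gripper: [0,0,0,0,0]

```text
t: 11.75
tool_pos: [513.5, 184.2, 151.0]
tool_rot: [-90.0, -0.0, -7.3]
wrist_force: [1.3, -3.5, 2.2]
gripper_width: 57.3
```

Request:
arm_command:
  offset:
    - [0,0,0.002]
    - [0,0,0.002]
    - [0,0,0.002]
    - [0,0,0.002]
    - [0,0,0.002]
  angular:
    - [0,0,0]
    - [0,0,0]
    - [0,0,0]
    - [0,0,0]
    - [0,0,0]
  gripper: [0,0,0,0,0]

```text
t: 12.17
tool_pos: [514.7, 194.1, 150.9]
tool_rot: [-90.0, -0.0, -7.3]
wrist_force: [0.4, -2.7, 3.1]
gripper_width: 57.1
```

```bash
python3 look.py w5|head -1; python3 - <<'E'
import numpy as np
w=np.load("w1.npz")["w"].reshape(-1,3)
q=w[(w[:,1]>222)&(w[:,1]<262)&(w[:,2]>142)&(w[:,2]<172)&(abs(w[:,0]-520)<20)]
for a in np.arange(222,250,1.):
    t=q[abs(q[:,1]-a-.5)<.5]
    if len(t): print(a,len(t),np.ptp(t[:,0]).round(1),t[:,2].max().round(1))
E
```

```text
12.1667 [514.71 194.11 150.93] [-90.    -0.    -7.28] [ 0.4 -2.7  3.1] 57.09566461248426
222.0 18 11.6 159.5
223.0 19 11.7 159.6
224.0 19 11.6 160.0
225.0 21 11.7 160.7
226.0 21 11.8 161.1
227.0 17 11.7 160.6
228.0 20 10.9 159.7
229.0 17 11.7 161.0
230.0 18 11.8 160.5
231.0 18 10.9 160.5
232.0 14 10.8 159.7
233.0 32 18.9 161.1
234.0 88 19.6 164.1
235.0 58 21.1 165.6
236.0 99 28.3 165.6
237.0 68 28.9 166.0
238.0 54 29.0 170.8
239.0 49 28.8 170.6
240.0 57 29.0 171.3
241.0 33 28.8 169.8
242.0 42 27.8 165.7
243.0 27 27.9 165.8
244.0 23 28.9 163.4
245.0 6 4.9 161.3
246.0 7 3.4 160.3
247.0 4 1.8 157.8
248.0 1 0.0 152.0
```

View pics/w5.png

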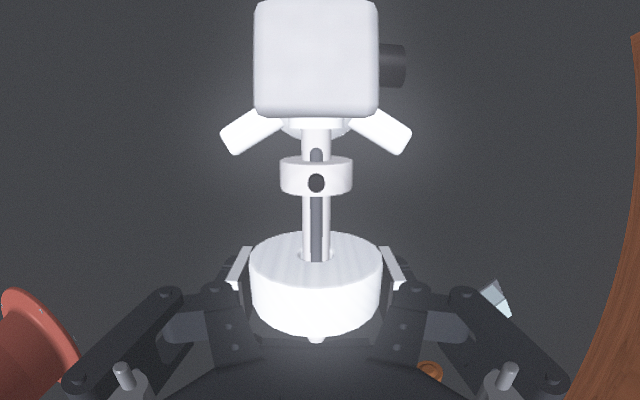

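Request:
arm_command:
  offset:
    - [0,0,0.002]
    - [0,0,0.002]
    - [0,0,0.002]
    - [0,0,0.002]
    - [0,0,0.002]
  angular:
    - [0,0,0]
    - [0,0,0]
    - [0,0,0]
    - [0,0,0]
    - [0,0,0]
  gripper: [0,0,0,0,0]

```text
t: 12.63
tool_pos: [516.0, 204.0, 150.9]
tool_rot: [-90.0, -0.0, -7.3]
wrist_force: [0.9, -3.1, 2.4]
gripper_width: 57.1
```

Request:
arm_command:
  offset:
    - [0,0,0.002]
    - [0,0,0.002]
    - [0,0,0.002]
    - [0,0,0.0015]
    - [0,0,0.001]
  angular:
    - [0,0,0]
    - [0,0,0]
    - [0,0,0]
    - [0,0,0]
    - [0,0,0]
  gripper: [0,0,0,0,0]

```text
t: 13.05
tool_pos: [517.0, 212.5, 150.9]
tool_rot: [-90.0, 0.0, -7.3]
wrist_force: [1.2, -3.3, 2.5]
gripper_width: 57.1
```

Request:
arm_command:
  offset:
    - [0,0,0.001]
    - [0,0,0.001]
    - [0,0,0.001]
    - [0,0,0.001]
    - [0,0,0.001]
  angular:
    - [0,0,0]
    - [0,0,0]
    - [0,0,0]
    - [0,0,0]
    - [0,0,0]
  gripper: [0,0,0,0,0]

```text
t: 13.47
tool_pos: [517.7, 217.3, 150.9]
tool_rot: [-90.0, 0.0, -7.3]
wrist_force: [0.9, -2.6, 3.3]
gripper_width: 57.2
```

Now fine steps with a force check often.

Request:
arm_command:
  offset:
    - [0,0,0.0007]
    - [0,0,0.0007]
    - [0,0,0.0007]
  angular:
    - [0,0,0]
    - [0,0,0]
    - [0,0,0]
  gripper: [0,0,0]

```text
t: 13.72
tool_pos: [517.9, 219.4, 150.9]
tool_rot: [-90.0, 0.0, -7.3]
wrist_force: [0.4, -2.9, 3.5]
gripper_width: 57.0
```

Request:
arm_command:
  offset:
    - [0,0,0.0005]
    - [0,0,0.0005]
    - [0,0,0.0005]
  angular:
    - [0,0,0]
    - [0,0,0]
    - [0,0,0]
  gripper: [0,0,0]

```text
t: 13.97
tool_pos: [518.1, 220.9, 150.9]
tool_rot: [-90.0, 0.0, -7.3]
wrist_force: [1.6, -2.2, 2.7]
gripper_width: 56.8
```

Request:
arm_command:
  offset:
    - [0,0,0.0004]
    - [0,0,0.0004]
    - [0,0,0.0004]
  angular:
    - [0,0,0]
    - [0,0,0]
    - [0,0,0]
  gripper: [0,0,0]

```text
t: 14.22
tool_pos: [518.3, 222.0, 150.9]
tool_rot: [-90.0, -0.0, -7.3]
wrist_force: [1.8, -3.5, 2.9]
gripper_width: 56.6
```

Request:
arm_command:
  offset:
    - [0,0,0.0004]
    - [0,0,0.0004]
  angular:
    - [0,0,0]
    - [0,0,0]
  gripper: [0,0]

```text
t: 14.38
tool_pos: [518.4, 222.8, 150.9]
tool_rot: [-90.0, -0.0, -7.3]
wrist_force: [1.3, -2.8, 2.3]
gripper_width: 57.0
```

Request:
arm_command:
  offset:
    - [0,0,0.0003]
    - [0,0,0.0003]
    - [0,0,0.0003]
  angular:
    - [0,0,0]
    - [0,0,0]
    - [0,0,0]
  gripper: [0,0,0]

```text
t: 14.63
tool_pos: [518.4, 223.3, 150.9]
tool_rot: [-90.1, 0.0, -7.3]
wrist_force: [0.5, -6.4, 3.8]
gripper_width: 57.0
```

Request:
arm_command:
  offset:
    - [0,0,0.0003]
    - [0,0,0.0003]
  angular:
    - [0,0,0]
    - [0,0,0]
  gripper: [0,0]

```text
t: 14.8
tool_pos: [518.4, 223.3, 150.9]
tool_rot: [-90.2, 0.0, -7.3]
wrist_force: [-0.4, -8.3, 3.6]
gripper_width: 57.3
```

Request:
arm_command:
  offset:
    - [0,0,0.0004]
    - [0,0,0.0004]
  angular:
    - [0,0,0]
    - [0,0,0]
  gripper: [0,0]

```text
t: 14.97
tool_pos: [518.4, 223.3, 150.9]
tool_rot: [-90.3, 0.0, -7.3]
wrist_force: [-0.7, -12.0, 6.2]
gripper_width: 56.9
```

Request:
arm_command:
  offset:
    - [0,0,0.0004]
    - [0,0,0.0004]
  angular:
    - [0,0,0]
    - [0,0,0]
  gripper: [0,0]

```text
t: 15.13
tool_pos: [518.4, 223.3, 150.9]
tool_rot: [-90.4, 0.1, -7.3]
wrist_force: [-1.6, -14.2, 6.7]
gripper_width: 57.0
```

Request:
arm_command:
  offset:
    - [0,0,0.0003]
    - [0,0,0.0002]
    - [0,0,0]
  angular:
    - [0,0,0]
    - [0,0,0]
    - [0,0,0]
  gripper: [0,0,0]

```text
t: 15.38
tool_pos: [518.4, 223.4, 150.9]
tool_rot: [-90.4, 0.1, -7.3]
wrist_force: [-2.0, -15.1, 6.8]
gripper_width: 57.1
```

Request:
arm_command:
  offset:
    - [0,0,0]
    - [0,0,0]
    - [0,0,0]
    - [0,0,0]
  angular:
    - [0,0,0]
    - [0,0,0]
    - [0,0,0]
    - [0,0,0]
  gripper: [0,0,0,0]

```text
t: 15.72
tool_pos: [518.4, 223.3, 150.9]
tool_rot: [-90.4, 0.1, -7.3]
wrist_force: [-2.4, -13.5, 5.6]
gripper_width: 57.3
```

Request:
arm_command:
  offset:
    - [0,0,0.0003]
    - [0,0,0.0003]
    - [0,0,0]
    - [0,0,0]
    - [0,0,0]
  angular:
    - [0,0,0]
    - [0,0,0]
    - [0,0,0]
    - [0,0,0]
    - [0,0,0]
  gripper: [0,0,0,0,0]

```text
t: 16.13
tool_pos: [518.4, 223.4, 150.9]
tool_rot: [-90.5, 0.1, -7.3]
wrist_force: [-2.6, -16.2, 6.8]
gripper_width: 56.6
```

Request:
arm_command:
  offset:
    - [0,0,0]
    - [0,0,0]
    - [0,0,0]
  angular:
    - [0,0,0]
    - [0,0,0]
    - [0,0,0]
  gripper: [0,0,0]

```text
t: 16.38
tool_pos: [518.4, 223.4, 150.9]
tool_rot: [-90.5, 0.1, -7.3]
wrist_force: [-3.6, -16.8, 8.0]
gripper_width: 56.8
```

Request:
arm_command:
  offset:
    - [0,0,-0.001]
    - [0,0,-0.001]
    - [0,0,-0.0005]
    - [0,0,0]
    - [0,0,0]
  angular:
    - [0,0,0]
    - [0,0,0]
    - [0,0,0]
    - [0,0,0]
    - [0,0,0]
  gripper: [0,0,0,100,100]

```text
t: 16.8
tool_pos: [517.9, 225.0, 150.2]
tool_rot: [-89.9, 0.1, -7.3]
wrist_force: [0.0, 1.0, -0.2]
gripper_width: 78.8
```

Request:
arm_command:
  offset:
    - [0,0,0]
    - [0,0,0]
    - [0,0,0]
    - [0,-0.005,0]
    - [0,-0.02,0]
  angular:
    - [0,0,0]
    - [0,0,0]
    - [0,0,0]
    - [0,0,0]
    - [0,0,0]
  gripper: [100,100,100,100,100]

```text
t: 17.22
tool_pos: [516.2, 224.0, 172.4]
tool_rot: [-90.2, 0.4, -7.3]
wrist_force: [-1.2, 0.2, -0.5]
gripper_width: 85.4
```

Request:
arm_command:
  offset:
    - [0,-0.025,0]
    - [0,-0.025,-0.01]
    - [0,-0.01,-0.025]
    - [0,-0.005,-0.03]
    - [0,0,0]
  angular:
    - [0,0,0]
    - [0,0,0]
    - [0,0,0]
    - [0,0,0]
    - [0,0,0]
  gripper: [100,100,100,100,100]

```text
t: 17.63
tool_pos: [511.1, 157.3, 243.7]
tool_rot: [-90.0, -0.2, -7.4]
wrist_force: [0.4, -0.1, -0.3]
gripper_width: 85.5
```

```bash
python3 look.py w6
```

```text
17.6333 [511.07 157.26 243.72] [-90.03  -0.24  -7.43] [ 0.4 -0.1 -0.3] 85.46119001304268
156 37 [506.7 512.6 509.7 155.2]
160 66 [505.4 515.2 510.3 157.4]
164 80 [504.8 515.7 510.2 158.7]
168 84 [505.2 516.2 510.7 160.4]
172 91 [506.  516.7 511.4 160.3]
176 86 [506.5 517.2 511.8 160.4]
180 91 [507.1 517.7 512.4 160.5]
184 87 [507.6 518.2 512.9 160.9]
188 93 [508.2 518.7 513.5 160.9]
192 91 [508.7 519.2 514.  160.3]
196 93 [509.3 519.8 514.5 160.4]
200 92 [509.7 520.2 514.9 159.9]
204 99 [509.6 520.8 515.2 160.6]
208 110 [510.2 543.  526.6 174.2]
212 273 [508.6 544.2 526.4 182.4]
216 534 [492.  543.7 517.9 183. ]
220 559 [490.4 543.3 516.9 182.8]
224 560 [491.  543.8 517.4 182.7]
228 567 [492.1 544.8 518.5 182.5]
232 513 [492.8 542.5 517.6 183. ]
236 357 [492.2 532.9 512.5 182. ]
240 276 [505.6 534.2 519.9 171.2]
244 261 [507.1 534.5 520.8 170.9]
248 132 [506.8 526.8 516.8 165.9]
```

View pics/w6.png

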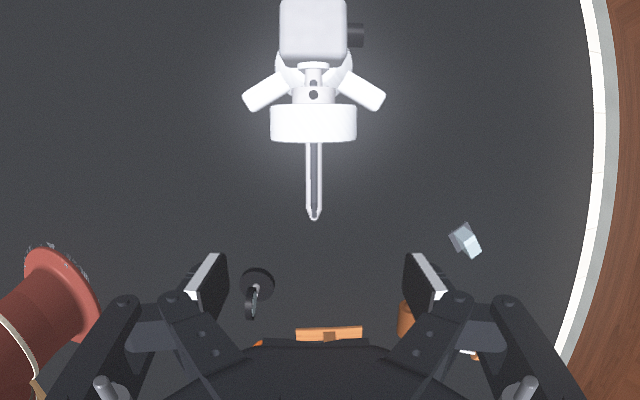

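Request:
arm_command:
  offset:
    - [0.0022,0,-0.025]
    - [0.0022,0,-0.038]
    - [0.0022,0,-0.038]
    - [0.0022,0,-0.038]
    - [0.0022,0,-0.038]
  angular:
    - [0,0,0]
    - [0,0,0]
    - [0,0,0]
    - [0,0,0]
    - [0,0,0]
  gripper: [100,100,100,100,100]

```text
t: 18.1
tool_pos: [498.5, -17.6, 240.7]
tool_rot: [-90.0, 0.0, -7.2]
wrist_force: [1.7, 0.5, 0.4]
gripper_width: 85.7
```

Request:
arm_command:
  offset:
    - [0.0022,0,-0.038]
    - [0.0022,0,-0.038]
    - [0.0022,0.01,-0.038]
    - [0.0022,0.01,-0.038]
    - [0.0022,0.01,-0.038]
  angular:
    - [0,0,0]
    - [0,0,0]
    - [0,0,0]
    - [0,0,0]
    - [0,0,0]
  gripper: [100,100,100,100,100]

```text
t: 18.52
tool_pos: [485.7, -207.9, 210.6]
tool_rot: [-90.0, -0.0, -7.2]
wrist_force: [-0.0, -0.5, 0.4]
gripper_width: 85.3
```

Request:
arm_command:
  offset:
    - [0.0022,0.015,-0.038]
    - [0.0022,0.015,-0.03]
    - [0.0022,0.015,-0.018]
    - [0,0.01,0]
    - [0,0,0]
  angular:
    - [0,-0.02,0]
    - [0,-0.02,0]
    - [0,0,0]
    - [0,0,0]
    - [0,0,0]
  gripper: [100,100,100,100,100]

```text
t: 18.93
tool_pos: [481.4, -291.9, 152.4]
tool_rot: [-89.8, 0.3, -5.1]
wrist_force: [-0.4, 0.8, 0.8]
gripper_width: 85.5
```

Request:
arm_command:
  offset:
    - [0,0,0]
    - [0,0,0]
    - [0,0,0]
  angular:
    - [0,0,0]
    - [0,0,0]
    - [0,0,0]
  gripper: [100,100,100]

```text
t: 19.18
tool_pos: [483.6, -292.1, 157.2]
tool_rot: [-90.1, -0.1, -4.9]
wrist_force: [-0.2, 0.1, 1.1]
gripper_width: 85.2
```

```bash
cat > cr.py <<'E'
from h import *
import sys
n=sys.argv[1]; c=np.array([float(a) for a in sys.argv[2:4]]); r=float(sys.argv[4]); hl=float(sys.argv[5])
s=telemetry.read_state(); p=read_camera("wrist"); print(s["t"],np.round(s["tool_pos"],2),np.round(s["tool_rot"],2),np.round(s["wrist_force"],1))
save(n+".png",p); w=wcloud(p,s); np.savez(n+".npz",w=w,im=p["image"])
R=rot(s["tool_rot"]); q=w.reshape(-1,3)
q=q[(np.hypot(q[:,0]-c[0],q[:,1]-c[1])<hl+r+5)&(q[:,2]>60)&(q[:,2]<115)]
l=q@rot([0,0,-5.1]); lo,hi=np.percentile(l,[1,99],axis=0); print("extent",hi-lo,"centre",rot([0,0,-5.1])@((lo+hi)/2), "ztop",hi[2])
t=l[l[:,2]>hi[2]-5]; lo,hi=np.percentile(t,[2,98],axis=0); m=rot([0,0,-5.1])@((lo+hi)/2); print("top centre",m,"ext",hi-lo)
E
python3 cr.py w7 480.9 -297.7 24 14
```

```text
19.1833 [ 483.56 -292.14  157.2 ] [-90.05  -0.1   -4.89] [-0.2  0.1  1.1]
extent [45.28924674 27.37570693 32.6393651 ] centre [ 480.72619507 -297.97728151   78.32226962] ztop 94.64195216436778
top centre [ 480.68061136 -298.02642447   92.23594813] ext [25.95585422 26.40003346  4.8162296 ]
```

View pics/w7.png

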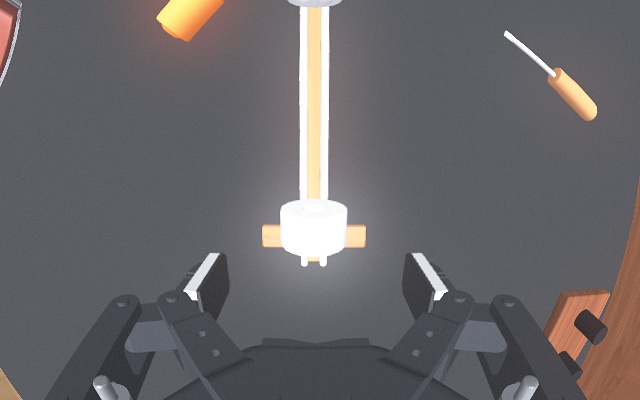

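Request:
arm_command:
  offset:
    - [-0.002,0.01,-0.0076]
    - [0,0.025,0]
    - [0,0.025,0]
    - [0,0.015,0]
    - [0,0.006,0]
  angular:
    - [0,0.003,0]
    - [0,0,0]
    - [0,0,0]
    - [0,0,0]
    - [0,0,0]
  gripper: [100,100,100,100,100]

```text
t: 19.65
tool_pos: [478.2, -299.1, 71.5]
tool_rot: [-89.8, 0.2, -5.2]
wrist_force: [0.1, -0.2, -0.5]
gripper_width: 85.4
```

Request:
arm_command:
  offset:
    - [0,0,0]
    - [0,0,0]
    - [0,0,0]
    - [0,0,0]
    - [0,0,0]
  angular:
    - [0,0,0]
    - [0,0,0]
    - [0,0,0]
    - [0,0,0]
    - [0,0,0]
  gripper: [100,100,100,100,100]

```text
t: 20.07
tool_pos: [480.8, -301.0, 76.4]
tool_rot: [-90.1, -0.1, -5.2]
wrist_force: [0.2, -0.7, 0.7]
gripper_width: 85.5
```

Request:
arm_command:
  offset:
    - [0,0.003,0.001]
    - [0,0.0025,0]
    - [0,0,0]
    - [0,0,0]
    - [0,0,0]
  angular:
    - [0,0,0]
    - [0,0,0]
    - [0,0,0]
    - [0,0,0]
    - [0,0,0]
  gripper: [100,100,60,0,0]

```text
t: 20.48
tool_pos: [480.0, -299.3, 69.3]
tool_rot: [-90.0, 0.0, -5.2]
wrist_force: [-0.3, -0.0, 0.3]
gripper_width: 51.5
```

Request:
arm_command:
  offset:
    - [0,0,0]
    - [0,0,0]
    - [0,0,0]
    - [0,0,0]
    - [0,0,0]
  angular:
    - [0,0,0]
    - [0,0,0]
    - [0,0,0]
    - [0,0,0]
    - [0,0,0]
  gripper: [0,0,0,0,0]

```text
t: 20.9
tool_pos: [481.0, -299.9, 70.3]
tool_rot: [-90.1, -0.1, -5.2]
wrist_force: [3.9, -0.2, 3.5]
gripper_width: 45.2
```

Request:
arm_command:
  offset:
    - [0,0,0]
  angular:
    - [0,0,0]
  gripper: [0]

```text
t: 20.98
tool_pos: [481.0, -299.9, 70.3]
tool_rot: [-90.1, -0.1, -5.2]
wrist_force: [4.6, -0.2, 3.4]
gripper_width: 45.4
```

Request:
arm_command:
  offset:
    - [0,-0.004,0]
    - [0,-0.016,0]
    - [0,-0.025,0]
    - [0,-0.025,0.005]
    - [0,-0.0107,0.015]
  angular:
    - [0,0,0]
    - [0,0,0]
    - [0,0,0]
    - [0,0,0]
    - [0,0,0]
  gripper: [0,0,0,0,0]

```text
t: 21.4
tool_pos: [481.4, -280.8, 152.3]
tool_rot: [-90.1, 0.0, -5.3]
wrist_force: [0.7, 0.2, -0.4]
gripper_width: 45.5
```

Request:
arm_command:
  offset:
    - [-0.0015,0,0.03]
    - [-0.0015,0,0.036]
    - [-0.0015,0,0.036]
    - [-0.0015,0,0.036]
    - [-0.0015,0,0.036]
  angular:
    - [0,0,0]
    - [0,0,0]
    - [0,0,0]
    - [0,0,0]
    - [0,0,0]
  gripper: [0,0,0,0,0]

```text
t: 21.82
tool_pos: [487.8, -103.6, 148.3]
tool_rot: [-90.0, 0.3, -5.2]
wrist_force: [0.6, -0.2, -1.4]
gripper_width: 45.6
```

Request:
arm_command:
  offset:
    - [-0.0015,0,0.036]
    - [-0.0015,0,0.036]
    - [-0.0015,0,0.036]
    - [-0.0015,0,0.036]
    - [-0.001,0,0.036]
  angular:
    - [0,0,0]
    - [0,0,0]
    - [0,0,0]
    - [0,0,0]
    - [0,0,0]
  gripper: [0,0,0,0,0]

```text
t: 22.23
tool_pos: [496.9, 75.8, 148.4]
tool_rot: [-90.1, 0.3, -5.2]
wrist_force: [-0.2, -0.2, -1.8]
gripper_width: 45.6
```

Request:
arm_command:
  offset:
    - [0,0,0.018]
    - [0,0,0.008]
    - [0,0,0]
    - [0,0,0]
    - [0,0,0]
  angular:
    - [0,0.018,0]
    - [0,0.0186,0]
    - [0,0,0]
    - [0,0,0]
    - [0,0,0]
  gripper: [0,0,0,0,0]

```text
t: 22.65
tool_pos: [500.8, 99.5, 149.1]
tool_rot: [-90.1, 0.1, -7.3]
wrist_force: [0.3, -0.6, -1.1]
gripper_width: 45.4
```

Request:
arm_command:
  offset:
    - [0,0,0]
    - [0,0,0]
    - [0,0,0]
  angular:
    - [0,0,0]
    - [0,0,0]
    - [0,0,0]
  gripper: [0,0,0]

```text
t: 22.9
tool_pos: [501.7, 99.6, 150.1]
tool_rot: [-90.0, 0.0, -7.3]
wrist_force: [-0.1, -0.4, -1.5]
gripper_width: 45.5
```

```bash
sed -i 's/v\[:,1\]<222/v[:,1]<200/' disc.py; python3 look.py w8|head -1; python3 disc.py w8 24 14
```

```text
22.9 [501.69  99.56 150.06] [-9.001e+01  1.000e-02 -7.320e+00] [-0.1 -0.4 -1.5] 45.51194161084368
n 6393 axis at tool x,y [-0.71  0.58] tilt deg [0.68 0.74] rms 0.78
z ext [-12.07391692  15.0056224 ]
rod x at tool z=0: 0.65 at z=83 0.49 slope deg -0.11 leaf top y -9.34 -> axis y 0.16
```

View pics/w8.png

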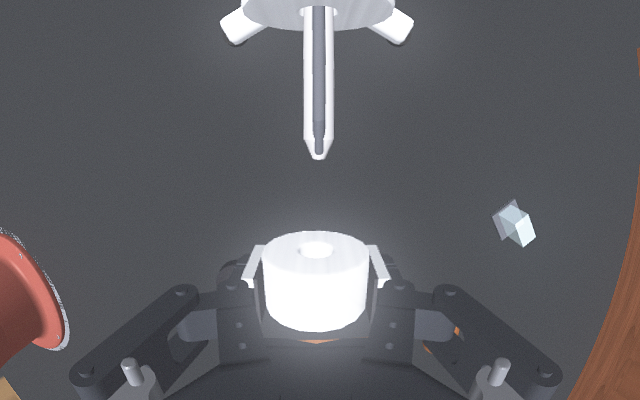

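Request:
arm_command:
  offset:
    - [0.0012,-0.0003,0.004]
    - [0,0,0.01]
    - [0,0,0.01]
    - [0,0,0.005]
    - [0,0,0]
  angular:
    - [0,0,0]
    - [0,0,0]
    - [0,0,0]
    - [0,0,0]
    - [0,0,0]
  gripper: [0,0,0,0,0]

```text
t: 23.37
tool_pos: [506.7, 130.4, 150.4]
tool_rot: [-90.0, 0.0, -7.1]
wrist_force: [0.0, -0.1, -0.7]
gripper_width: 45.6
```

Request:
arm_command:
  offset:
    - [0,0,0]
    - [0,0,0]
    - [0,0,0]
  angular:
    - [0,0,0]
    - [0,0,0]
    - [0,0,0]
  gripper: [0,0,0]

```text
t: 23.62
tool_pos: [506.5, 128.8, 150.3]
tool_rot: [-90.0, 0.0, -7.3]
wrist_force: [-0.2, 0.8, -0.8]
gripper_width: 45.9
```

```bash
python3 look.py w9|head -1; python3 disc.py w9 24 14
```

```text
23.6167 [506.52 128.84 150.34] [-9.001e+01  1.000e-02 -7.250e+00] [-0.2  0.8 -0.8] 45.857962327162355
n 6376 axis at tool x,y [-0.73  0.51] tilt deg [0.71 0.77] rms 0.79
z ext [-11.94311291  15.19758594]
rod x at tool z=0: -0.66 at z=54 -0.56 slope deg 0.11 leaf top y -9.12 -> axis y 0.38
```

Request:
arm_command:
  offset:
    - [0,0,0.002]
    - [0,0,0.002]
    - [0,0,0.002]
    - [0,0,0.002]
    - [0,0,0.002]
  angular:
    - [0,0,0]
    - [0,0,0]
    - [0,0,0]
    - [0,0,0]
    - [0,0,0]
  gripper: [0,0,0,0,0]

```text
t: 24.08
tool_pos: [507.9, 139.0, 150.4]
tool_rot: [-90.0, 0.0, -7.3]
wrist_force: [-0.9, 0.1, -1.6]
gripper_width: 45.5
```

Request:
arm_command:
  offset:
    - [0,0,0.002]
    - [0,0,0.002]
    - [0,0,0.002]
    - [0,0,0.002]
    - [0,0,0.002]
  angular:
    - [0,0,0]
    - [0,0,0]
    - [0,0,0]
    - [0,0,0]
    - [0,0,0]
  gripper: [0,0,0,0,0]

```text
t: 24.5
tool_pos: [509.2, 149.0, 150.4]
tool_rot: [-90.0, -0.0, -7.3]
wrist_force: [-0.1, -0.2, -1.1]
gripper_width: 45.5
```

Request:
arm_command:
  offset:
    - [0,0,0.0015]
    - [0,0,0.0015]
    - [0,0,0.0015]
    - [0,0,0.0015]
    - [0,0,0.0015]
  angular:
    - [0,0,0]
    - [0,0,0]
    - [0,0,0]
    - [0,0,0]
    - [0,0,0]
  gripper: [0,0,0,0,0]

```text
t: 24.92
tool_pos: [510.3, 156.2, 150.8]
tool_rot: [-90.0, -0.0, -7.3]
wrist_force: [0.6, -0.3, 1.8]
gripper_width: 45.6
```

Request:
arm_command:
  offset:
    - [0,0,0.002]
    - [0,0,0.002]
    - [0,0,0.002]
    - [0,0,0.002]
    - [0,0,0.002]
  angular:
    - [0,0,0]
    - [0,0,0]
    - [0,0,0]
    - [0,0,0]
    - [0,0,0]
  gripper: [0,0,0,0,0]

```text
t: 25.33
tool_pos: [511.5, 166.3, 150.5]
tool_rot: [-90.0, -0.0, -7.3]
wrist_force: [0.7, -1.2, 1.2]
gripper_width: 45.3
```

Request:
arm_command:
  offset:
    - [0,0,0.002]
    - [0,0,0.002]
    - [0,0,0.002]
    - [0,0,0.002]
    - [0,0,0.002]
  angular:
    - [0,0,0]
    - [0,0,0]
    - [0,0,0]
    - [0,0,0]
    - [0,0,0]
  gripper: [0,0,0,0,0]

```text
t: 25.75
tool_pos: [512.7, 176.2, 150.4]
tool_rot: [-90.0, -0.0, -7.3]
wrist_force: [0.8, -0.8, 1.2]
gripper_width: 45.5
```

Request:
arm_command:
  offset:
    - [0,0,0.002]
    - [0,0,0.002]
    - [0,0,0.002]
    - [0,0,0.002]
    - [0,0,0.002]
  angular:
    - [0,0,0]
    - [0,0,0]
    - [0,0,0]
    - [0,0,0]
    - [0,0,0]
  gripper: [0,0,0,0,0]

```text
t: 26.17
tool_pos: [513.9, 186.2, 150.5]
tool_rot: [-90.0, -0.0, -7.3]
wrist_force: [0.1, -2.0, 2.2]
gripper_width: 45.4
```

```bash
python3 look.py w10|head -1
```

```text
26.1667 [513.92 186.15 150.45] [-9.00e+01 -1.00e-02 -7.25e+00] [ 0.1 -2.   2.2] 45.40721570340166
```

View pics/w10.png

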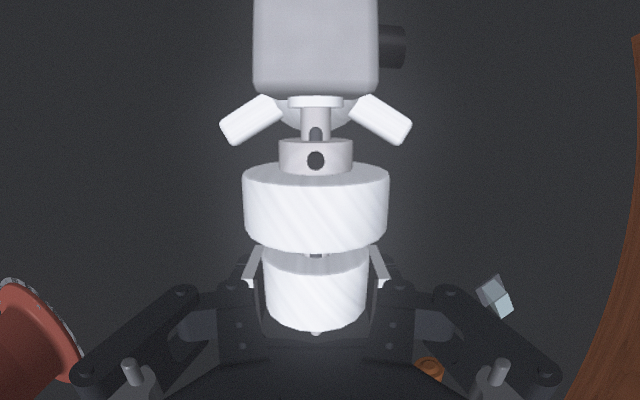

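Request:
arm_command:
  offset:
    - [0,0,0.0015]
    - [0,0,0.0015]
    - [0,0,0.001]
    - [0,0,0.001]
    - [0,0,0.001]
  angular:
    - [0,0,0]
    - [0,0,0]
    - [0,0,0]
    - [0,0,0]
    - [0,0,0]
  gripper: [0,0,0,0,0]

```text
t: 26.63
tool_pos: [514.6, 192.0, 150.4]
tool_rot: [-90.0, -0.0, -7.3]
wrist_force: [-0.2, -3.0, 1.1]
gripper_width: 45.6
```

Request:
arm_command:
  offset:
    - [0,0,0.0006]
    - [0,0,0.0006]
    - [0,0,0.0006]
  angular:
    - [0,0,0]
    - [0,0,0]
    - [0,0,0]
  gripper: [0,0,0]

```text
t: 26.88
tool_pos: [514.8, 193.7, 150.4]
tool_rot: [-90.0, -0.0, -7.3]
wrist_force: [0.6, -2.1, 0.6]
gripper_width: 45.6
```

Request:
arm_command:
  offset:
    - [0,0,0.0005]
    - [0,0,0.0005]
    - [0,0,0.0005]
  angular:
    - [0,0,0]
    - [0,0,0]
    - [0,0,0]
  gripper: [0,0,0]

```text
t: 27.13
tool_pos: [515.0, 195.2, 150.4]
tool_rot: [-90.0, 0.0, -7.3]
wrist_force: [-0.2, -1.6, 1.3]
gripper_width: 45.5
```

Request:
arm_command:
  offset:
    - [0,0,0.0004]
    - [0,0,0.0004]
    - [0,0,0.0004]
  angular:
    - [0,0,0]
    - [0,0,0]
    - [0,0,0]
  gripper: [0,0,0]

```text
t: 27.38
tool_pos: [515.2, 196.4, 150.4]
tool_rot: [-90.0, -0.0, -7.3]
wrist_force: [0.3, -1.4, 1.1]
gripper_width: 45.8
```

Request:
arm_command:
  offset:
    - [0,0,0.0004]
    - [0,0,0.0004]
  angular:
    - [0,0,0]
    - [0,0,0]
  gripper: [0,0]

```text
t: 27.55
tool_pos: [515.3, 197.2, 150.4]
tool_rot: [-90.0, 0.0, -7.3]
wrist_force: [-1.1, -2.1, 1.7]
gripper_width: 45.4
```

Request:
arm_command:
  offset:
    - [0,0,0.0004]
    - [0,0,0.0004]
  angular:
    - [0,0,0]
    - [0,0,0]
  gripper: [0,0]

```text
t: 27.72
tool_pos: [515.3, 197.2, 150.4]
tool_rot: [-90.1, 0.0, -7.2]
wrist_force: [-0.5, -7.1, 2.4]
gripper_width: 45.2
```

Request:
arm_command:
  offset:
    - [0,0,0.0004]
    - [0,0,0.0004]
    - [0,0,0.0004]
  angular:
    - [0,0,0]
    - [0,0,0]
    - [0,0,0]
  gripper: [0,0,0]

```text
t: 27.97
tool_pos: [515.3, 197.3, 150.4]
tool_rot: [-90.3, 0.0, -7.2]
wrist_force: [-1.3, -11.2, 3.1]
gripper_width: 45.2
```

Request:
arm_command:
  offset:
    - [0,0,0.0004]
    - [0,0,0.0002]
    - [0,0,0]
  angular:
    - [0,0,0]
    - [0,0,0]
    - [0,0,0]
  gripper: [0,0,0]

```text
t: 28.22
tool_pos: [515.3, 197.3, 150.4]
tool_rot: [-90.4, 0.1, -7.3]
wrist_force: [-3.4, -11.4, 5.4]
gripper_width: 45.4
```

Request:
arm_command:
  offset:
    - [0,0,0.0004]
    - [0,0,0.0004]
    - [0,0,0]
  angular:
    - [0,0,0]
    - [0,0,0]
    - [0,0,0]
  gripper: [0,0,0]

```text
t: 28.47
tool_pos: [515.3, 197.3, 150.4]
tool_rot: [-90.5, 0.1, -7.3]
wrist_force: [-3.2, -16.0, 6.5]
gripper_width: 45.4
```

Request:
arm_command:
  offset:
    - [0,0,0.0002]
    - [0,0,0]
    - [0,0,0]
  angular:
    - [0,0,0]
    - [0,0,0]
    - [0,0,0]
  gripper: [0,0,0]

```text
t: 28.72
tool_pos: [515.3, 197.3, 150.4]
tool_rot: [-90.5, 0.1, -7.3]
wrist_force: [-2.8, -16.8, 5.7]
gripper_width: 45.2
```

Held at about 16.5 N. Hold a moment longer, ease off, release, lift.

Request:
arm_command:
  offset:
    - [0,0,0]
    - [0,0,0]
    - [0,0,0]
    - [0,0,0]
  angular:
    - [0,0,0]
    - [0,0,0]
    - [0,0,0]
    - [0,0,0]
  gripper: [0,0,0,0]

```text
t: 29.05
tool_pos: [515.3, 197.3, 150.4]
tool_rot: [-90.5, 0.1, -7.3]
wrist_force: [-3.3, -15.3, 5.1]
gripper_width: 45.4
```

Request:
arm_command:
  offset:
    - [0,0,-0.001]
    - [0,0,-0.001]
    - [0,0,-0.0005]
    - [0,0,0]
    - [0,0,0]
  angular:
    - [0,0,0]
    - [0,0,0]
    - [0,0,0]
    - [0,0,0]
    - [0,0,0]
  gripper: [0,0,0,100,100]

```text
t: 29.47
tool_pos: [515.1, 198.7, 150.1]
tool_rot: [-89.9, 0.0, -7.3]
wrist_force: [-0.7, -0.3, 0.0]
gripper_width: 68.5
```

Request:
arm_command:
  offset:
    - [0,0,0]
    - [0,0,0]
    - [0,0,0]
    - [0,-0.005,0]
    - [0,-0.02,0]
  angular:
    - [0,0,0]
    - [0,0,0]
    - [0,0,0]
    - [0,0,0]
    - [0,0,0]
  gripper: [100,100,100,100,100]

```text
t: 29.88
tool_pos: [513.1, 197.8, 172.1]
tool_rot: [-90.1, 0.4, -7.3]
wrist_force: [0.0, -0.5, -0.2]
gripper_width: 85.4
```

Request:
arm_command:
  offset:
    - [0,-0.025,0]
    - [0,-0.025,-0.01]
    - [0,-0.01,-0.025]
    - [0,-0.005,-0.03]
    - [0,0,0]
  angular:
    - [0,0,0]
    - [0,0,0]
    - [0,0,0]
    - [0,0,0]
    - [0,0,0]
  gripper: [100,100,100,100,100]

```text
t: 30.3
tool_pos: [508.0, 130.9, 243.2]
tool_rot: [-90.0, -0.2, -7.4]
wrist_force: [-0.6, -0.8, -0.4]
gripper_width: 85.0
```

```bash
python3 look.py w11
```

```text
30.3 [507.98 130.94 243.22] [-90.05  -0.25  -7.42] [-0.6 -0.8 -0.4] 85.00034675836683
152 12 [507.5 511.6 509.5 153.3]
156 48 [505.8 513.  509.4 155.3]
160 76 [505.1 515.5 510.3 157.4]
164 94 [504.6 515.9 510.3 159.5]
168 95 [505.3 516.4 510.8 160.6]
172 98 [505.8 516.9 511.4 160.8]
176 100 [506.3 517.5 511.9 160.8]
180 99 [507.  518.1 512.5 160.6]
184 207 [503.9 535.1 519.5 176.5]
188 416 [493.1 534.9 514.  177. ]
192 442 [491.6 535.3 513.4 177.6]
196 435 [493.3 535.8 514.5 176.9]
200 440 [494.  536.1 515.  176.7]
204 437 [494.6 537.2 515.9 176.8]
208 478 [494.8 541.8 518.3 176.7]
212 537 [495.1 543.5 519.3 182.8]
216 574 [490.8 544.3 517.6 183.2]
220 572 [491.3 544.5 517.9 183. ]
224 563 [491.3 544.5 517.9 182.8]
228 565 [492.3 545.2 518.7 182.8]
232 501 [492.8 541.6 517.2 182.4]
236 215 [492.3 527.8 510.1 182.1]
240 222 [507.6 533.9 520.7 171.6]
244 237 [506.7 534.3 520.5 171.1]
248 101 [506.2 525.8 516.  165.8]
```

View pics/w11.png

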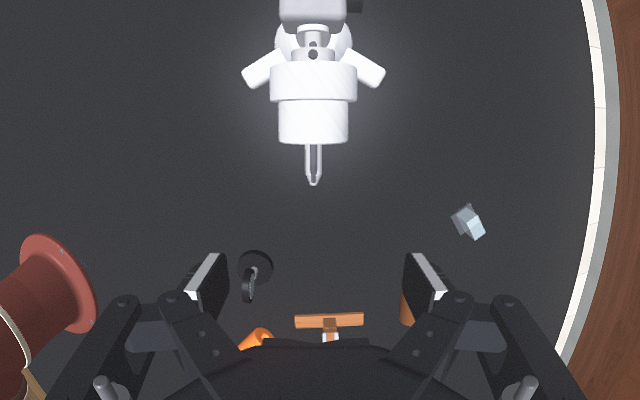

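Request:
arm_command:
  offset:
    - [0.003,0,-0.025]
    - [0.003,0.005,-0.038]
    - [0.003,0.015,-0.038]
    - [0.003,0.015,-0.038]
    - [0.003,0.015,-0.038]
  angular:
    - [0,0,0]
    - [0,0,0]
    - [0,-0.013,0]
    - [0,-0.013,0]
    - [0,-0.013,0]
  gripper: [100,100,100,100,100]

```text
t: 30.77
tool_pos: [501.1, -44.4, 190.0]
tool_rot: [-90.0, -0.0, -4.9]
wrist_force: [-0.1, -0.5, 1.1]
gripper_width: 85.2
```

Request:
arm_command:
  offset:
    - [0.003,0.015,-0.036]
    - [0.002,0.013,-0.02]
    - [0,0.01,-0.005]
    - [0,0,0]
    - [0,0,0]
  angular:
    - [0,0,0]
    - [0,0,0]
    - [0,0,0]
    - [0,0,0]
    - [0,0,0]
  gripper: [100,100,100,100,100]

```text
t: 31.18
tool_pos: [500.6, -103.9, 151.7]
tool_rot: [-89.9, 0.1, -5.0]
wrist_force: [-0.2, 0.0, 0.0]
gripper_width: 85.7
```

Request:
arm_command:
  offset:
    - [0,0,0]
    - [0,0,0]
    - [0,0,0]
  angular:
    - [0,0,0]
    - [0,0,0]
    - [0,0,0]
  gripper: [100,100,100]

```text
t: 31.43
tool_pos: [501.6, -104.0, 153.5]
tool_rot: [-90.0, -0.1, -4.9]
wrist_force: [0.3, -0.0, -0.4]
gripper_width: 85.4
```

```bash
python3 cr.py w12 497.6 -112 20 25
```

```text
31.4333 [ 501.6  -103.99  153.49] [-90.02  -0.1   -4.91] [ 0.3 -0.  -0.4]
extent [38.28750982 48.6987099  25.6601566 ] centre [ 497.71194565 -110.82832134   74.04028762] ztop 86.87036591910785
top centre [ 497.67142655 -110.99653701   84.4435387 ] ext [23.05918656 47.44572586  4.80000684]
```

View pics/w12.png

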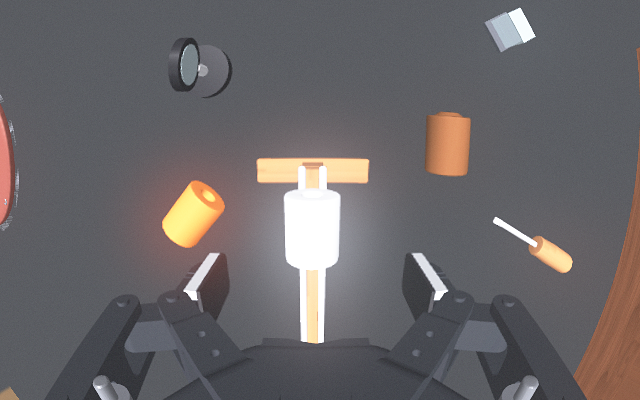

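Request:
arm_command:
  offset:
    - [-0.0034,0.01,-0.006]
    - [0,0.025,-0.0058]
    - [0,0.025,0]
    - [0,0.014,0]
    - [0,0.006,0]
  angular:
    - [0,0.003,0]
    - [0,0,0]
    - [0,0,0]
    - [0,0,0]
    - [0,0,0]
  gripper: [100,100,100,100,100]

```text
t: 31.9
tool_pos: [494.1, -115.8, 69.0]
tool_rot: [-89.9, 0.3, -5.2]
wrist_force: [0.1, 0.8, 0.0]
gripper_width: 85.1
```

Request:
arm_command:
  offset:
    - [0,0,0]
    - [0,0,0]
    - [0,0,0]
    - [0,0,0]
    - [0,0,0]
  angular:
    - [0,0,0]
    - [0,0,0]
    - [0,0,0]
    - [0,0,0]
    - [0,0,0]
  gripper: [100,100,100,100,100]

```text
t: 32.32
tool_pos: [497.3, -116.8, 73.7]
tool_rot: [-90.0, -0.1, -5.2]
wrist_force: [-0.8, -0.5, -0.3]
gripper_width: 85.5
```

Request:
arm_command:
  offset:
    - [0,0.004,0.001]
    - [0,0.003,0]
    - [0,0,0]
    - [0,0,0]
    - [0,0,0]
  angular:
    - [0,0,0]
    - [0,0,0]
    - [0,0,0]
    - [0,0,0]
    - [0,0,0]
  gripper: [100,100,60,20,0]

```text
t: 32.73
tool_pos: [496.4, -115.4, 65.3]
tool_rot: [-90.0, 0.0, -5.2]
wrist_force: [0.1, 0.2, 0.1]
gripper_width: 51.5
```

Request:
arm_command:
  offset:
    - [0,0,0]
    - [0,0,0]
    - [0,0,0]
    - [0,0,0]
    - [0,0,0]
  angular:
    - [0,0,0]
    - [0,0,0]
    - [0,0,0]
    - [0,0,0]
    - [0,0,0]
  gripper: [0,0,0,0,0]

```text
t: 33.15
tool_pos: [497.4, -115.7, 66.2]
tool_rot: [-90.0, -0.1, -5.2]
wrist_force: [2.4, -0.1, 2.2]
gripper_width: 37.7
```

Request:
arm_command:
  offset:
    - [0,0,0]
    - [0,0,0]
  angular:
    - [0,0,0]
    - [0,0,0]
  gripper: [0,0]

```text
t: 33.32
tool_pos: [497.4, -115.7, 66.1]
tool_rot: [-90.0, -0.1, -5.2]
wrist_force: [4.4, -0.5, 3.9]
gripper_width: 37.6
```

Request:
arm_command:
  offset:
    - [0,-0.004,0]
    - [0,-0.016,0]
    - [0,-0.025,0]
    - [0,-0.025,0]
    - [-0.001,-0.0145,0.01]
  angular:
    - [0,0,0]
    - [0,0,0]
    - [0,0,0]
    - [0,0,0]
    - [0,0,0]
  gripper: [0,0,0,0,0]

```text
t: 33.73
tool_pos: [495.8, -106.1, 151.3]
tool_rot: [-90.0, 0.1, -5.3]
wrist_force: [0.8, -0.2, -0.7]
gripper_width: 37.4
```

Request:
arm_command:
  offset:
    - [-0.002,0,0.02]
    - [-0.002,0,0.033]
    - [-0.003,0,0.036]
    - [-0.003,0,0.036]
    - [-0.0025,0,0.036]
  angular:
    - [0,0,0]
    - [0,0,0]
    - [0,0,0]
    - [0,0,0]
    - [0,0,0]
  gripper: [0,0,0,0,0]

```text
t: 34.15
tool_pos: [496.4, 57.5, 148.4]
tool_rot: [-90.0, 0.3, -5.2]
wrist_force: [1.2, -0.5, -2.3]
gripper_width: 37.7
```

Request:
arm_command:
  offset:
    - [-0.001,0,0.022]
    - [0,0,0.012]
    - [0,0,0]
    - [0,0,0]
    - [0,0,0]
  angular:
    - [0,0.018,0]
    - [0,0.018,0]
    - [0,0,0]
    - [0,0,0]
    - [0,0,0]
  gripper: [0,0,0,0,0]

```text
t: 34.57
tool_pos: [499.9, 89.4, 149.0]
tool_rot: [-90.1, 0.1, -7.3]
wrist_force: [-0.2, -0.2, -1.0]
gripper_width: 37.6
```

Request:
arm_command:
  offset:
    - [0,0,0]
    - [0,0,0]
    - [0,0,0]
    - [0,0,0]
    - [0,0,0]
  angular:
    - [0,0,0]
    - [0,0,0]
    - [0,0,0]
    - [0,0,0]
    - [0,0,0]
  gripper: [0,0,0,0,0]

```text
t: 34.98
tool_pos: [500.9, 89.7, 150.0]
tool_rot: [-90.0, -0.0, -7.3]
wrist_force: [-0.2, 1.0, -0.5]
gripper_width: 37.7
```

```bash
sed -i 's/v\[:,1\]<200/v[:,1]<180/' disc.py; python3 look.py w13|head -1; python3 disc.py w13 20 27
```

```text
34.9833 [500.9   89.67 149.96] [-90.    -0.    -7.29] [-0.2  1.  -0.5] 37.72164814734155
n 9320 axis at tool x,y [-0.68  0.11] tilt deg [0.11 0.91] rms 0.64
z ext [-19.36961869  28.94624128]
rod x at tool z=0: 0.45 at z=83 0.23 slope deg -0.15 leaf top y -9.4 -> axis y 0.1
```

View pics/w13.png

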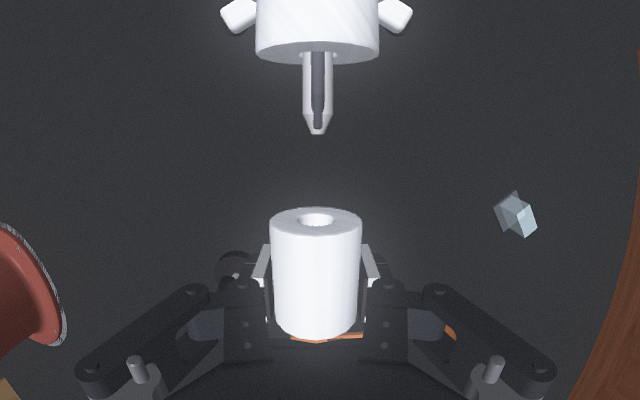

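Request:
arm_command:
  offset:
    - [0.0009,0,0.004]
    - [0,0,0.009]
    - [0,0,0.009]
    - [0,0,0.005]
    - [0,0,0]
  angular:
    - [0,0,0]
    - [0,0,0]
    - [0,0,0]
    - [0,0,0]
    - [0,0,0]
  gripper: [0,0,0,0,0]

```text
t: 35.45
tool_pos: [505.2, 118.1, 149.9]
tool_rot: [-90.0, 0.0, -7.1]
wrist_force: [-0.4, -0.3, -0.6]
gripper_width: 37.6
```

Request:
arm_command:
  offset:
    - [0,0,0]
    - [0,0,0]
    - [0,0,0]
  angular:
    - [0,0,0]
    - [0,0,0]
    - [0,0,0]
  gripper: [0,0,0]

```text
t: 35.7
tool_pos: [505.1, 116.6, 149.9]
tool_rot: [-90.0, 0.0, -7.3]
wrist_force: [1.1, -0.3, -1.5]
gripper_width: 37.7
```

```bash
python3 look.py w14|head -1; python3 disc.py w14 20 27
```

```text
35.7 [505.11 116.63 149.87] [-90.01   0.    -7.25] [ 1.1 -0.3 -1.5] 37.65103300473727
n 9340 axis at tool x,y [-0.72  0.11] tilt deg [0.13 0.83] rms 0.67
z ext [-19.20624539  29.10556902]
rod x at tool z=0: -4.03 at z=56 -0.7 slope deg 3.39 leaf top y -9.41 -> axis y 0.09
```

Aligned (rod x −0.7 versus cap −0.72). Slide slowly.

Request:
arm_command:
  offset:
    - [0,0,0.002]
    - [0,0,0.002]
    - [0,0,0.002]
    - [0,0,0.002]
    - [0,0,0.002]
  angular:
    - [0,0,0]
    - [0,0,0]
    - [0,0,0]
    - [0,0,0]
    - [0,0,0]
  gripper: [0,0,0,0,0]

```text
t: 36.17
tool_pos: [506.4, 126.8, 149.9]
tool_rot: [-90.0, -0.0, -7.3]
wrist_force: [0.2, -0.0, -1.5]
gripper_width: 37.7
```

Request:
arm_command:
  offset:
    - [0,0,0.0015]
    - [0,0,0.0015]
    - [0,0,0.0015]
    - [0,0,0.0015]
    - [0,0,0.0015]
  angular:
    - [0,0,0]
    - [0,0,0]
    - [0,0,0]
    - [0,0,0]
    - [0,0,0]
  gripper: [0,0,0,0,0]

```text
t: 36.58
tool_pos: [507.4, 134.2, 149.9]
tool_rot: [-90.0, 0.0, -7.3]
wrist_force: [-0.8, -0.3, -1.1]
gripper_width: 37.6
```

Request:
arm_command:
  offset:
    - [0,0,0.0015]
    - [0,0,0.0015]
    - [0,0,0.0015]
    - [0,0,0.0015]
    - [0,0,0.0015]
  angular:
    - [0,0,0]
    - [0,0,0]
    - [0,0,0]
    - [0,0,0]
    - [0,0,0]
  gripper: [0,0,0,0,0]

```text
t: 37.0
tool_pos: [508.5, 141.6, 150.2]
tool_rot: [-90.0, -0.0, -7.3]
wrist_force: [-0.9, -1.2, 1.6]
gripper_width: 37.7
```

Request:
arm_command:
  offset:
    - [0,0,0.0015]
    - [0,0,0.0015]
    - [0,0,0.0015]
    - [0,0,0.001]
    - [0,0,0.001]
  angular:
    - [0,0,0]
    - [0,0,0]
    - [0,0,0]
    - [0,0,0]
    - [0,0,0]
  gripper: [0,0,0,0,0]

```text
t: 37.42
tool_pos: [509.2, 148.1, 150.0]
tool_rot: [-90.0, -0.0, -7.2]
wrist_force: [-0.5, -0.7, 0.4]
gripper_width: 37.8
```

Request:
arm_command:
  offset:
    - [0,0,0.001]
    - [0,0,0.001]
    - [0,0,0.001]
    - [0,0,0.0007]
    - [0,0,0.0005]
  angular:
    - [0,0,0]
    - [0,0,0]
    - [0,0,0]
    - [0,0,0]
    - [0,0,0]
  gripper: [0,0,0,0,0]

```text
t: 37.83
tool_pos: [509.7, 152.2, 149.9]
tool_rot: [-90.0, 0.0, -7.3]
wrist_force: [-0.2, -2.3, 0.5]
gripper_width: 37.9
```

Request:
arm_command:
  offset:
    - [0,0,0.0005]
    - [0,0,0.0005]
    - [0,0,0.0005]
  angular:
    - [0,0,0]
    - [0,0,0]
    - [0,0,0]
  gripper: [0,0,0]

```text
t: 38.08
tool_pos: [509.8, 153.6, 149.9]
tool_rot: [-90.0, -0.0, -7.3]
wrist_force: [-0.5, -1.3, 0.3]
gripper_width: 37.5
```

Request:
arm_command:
  offset:
    - [0,0,0.0004]
    - [0,0,0.0004]
    - [0,0,0.0004]
  angular:
    - [0,0,0]
    - [0,0,0]
    - [0,0,0]
  gripper: [0,0,0]

```text
t: 38.33
tool_pos: [510.0, 154.8, 149.9]
tool_rot: [-90.0, -0.0, -7.3]
wrist_force: [-0.5, -1.7, 0.9]
gripper_width: 37.7
```

Request:
arm_command:
  offset:
    - [0,0,0.0004]
    - [0,0,0.0004]
  angular:
    - [0,0,0]
    - [0,0,0]
  gripper: [0,0]

```text
t: 38.5
tool_pos: [510.1, 155.4, 149.9]
tool_rot: [-90.0, 0.0, -7.3]
wrist_force: [0.1, -3.6, 0.9]
gripper_width: 38.0
```

Request:
arm_command:
  offset:
    - [0,0,0.0004]
    - [0,0,0.0004]
  angular:
    - [0,0,0]
    - [0,0,0]
  gripper: [0,0]

```text
t: 38.67
tool_pos: [510.1, 155.4, 149.9]
tool_rot: [-90.1, 0.0, -7.3]
wrist_force: [-1.5, -6.8, 1.3]
gripper_width: 37.7
```

Request:
arm_command:
  offset:
    - [0,0,0.0004]
    - [0,0,0.0004]
  angular:
    - [0,0,0]
    - [0,0,0]
  gripper: [0,0]

```text
t: 38.83
tool_pos: [510.1, 155.4, 149.9]
tool_rot: [-90.3, 0.0, -7.3]
wrist_force: [-1.8, -9.4, 2.5]
gripper_width: 37.8
```

Request:
arm_command:
  offset:
    - [0,0,0.0003]
    - [0,0,0.0003]
  angular:
    - [0,0,0]
    - [0,0,0]
  gripper: [0,0]

```text
t: 39.0
tool_pos: [510.2, 155.5, 149.9]
tool_rot: [-90.3, 0.0, -7.3]
wrist_force: [-2.0, -11.5, 2.6]
gripper_width: 37.6
```

Request:
arm_command:
  offset:
    - [0,0,0.0004]
    - [0,0,0.0004]
    - [0,0,0]
  angular:
    - [0,0,0]
    - [0,0,0]
    - [0,0,0]
  gripper: [0,0,0]

```text
t: 39.25
tool_pos: [510.2, 155.5, 149.9]
tool_rot: [-90.4, 0.0, -7.3]
wrist_force: [-3.0, -13.9, 4.6]
gripper_width: 37.8
```

Request:
arm_command:
  offset:
    - [0,0,0.0002]
    - [0,0,0.0001]
    - [0,0,0]
  angular:
    - [0,0,0]
    - [0,0,0]
    - [0,0,0]
  gripper: [0,0,0]

```text
t: 39.5
tool_pos: [510.2, 155.5, 149.9]
tool_rot: [-90.5, 0.1, -7.3]
wrist_force: [-3.0, -14.8, 4.9]
gripper_width: 37.7
```

Request:
arm_command:
  offset:
    - [0,0,0]
    - [0,0,0]
    - [0,0,0]
  angular:
    - [0,0,0]
    - [0,0,0]
    - [0,0,0]
  gripper: [0,0,0]

```text
t: 39.75
tool_pos: [510.2, 155.5, 149.9]
tool_rot: [-90.5, 0.1, -7.3]
wrist_force: [-3.7, -15.0, 5.4]
gripper_width: 37.7
```

Request:
arm_command:
  offset:
    - [0,0,0.0003]
    - [0,0,0]
    - [0,0,0]
    - [0,0,0]
    - [0,0,0]
  angular:
    - [0,0,0]
    - [0,0,0]
    - [0,0,0]
    - [0,0,0]
    - [0,0,0]
  gripper: [0,0,0,0,0]

```text
t: 40.17
tool_pos: [510.2, 155.5, 149.9]
tool_rot: [-90.5, 0.1, -7.3]
wrist_force: [-3.1, -16.3, 4.1]
gripper_width: 37.6
```

Request:
arm_command:
  offset:
    - [0,0,-0.001]
    - [0,0,-0.001]
    - [0,0,-0.0005]
    - [0,0,0]
    - [0,0,0]
  angular:
    - [0,0,0]
    - [0,0,0]
    - [0,0,0]
    - [0,0,0]
    - [0,0,0]
  gripper: [0,0,0,100,100]

```text
t: 40.58
tool_pos: [510.2, 157.0, 149.7]
tool_rot: [-89.9, 0.0, -7.3]
wrist_force: [0.4, -0.5, 1.0]
gripper_width: 60.5
```

Request:
arm_command:
  offset:
    - [0,0,0]
    - [0,0,0]
    - [0,0,0]
    - [0,-0.005,0]
    - [0,-0.02,0]
  angular:
    - [0,0,0]
    - [0,0,0]
    - [0,0,0]
    - [0,0,0]
    - [0,0,0]
  gripper: [100,100,100,100,100]

```text
t: 41.0
tool_pos: [507.9, 156.5, 171.7]
tool_rot: [-90.1, 0.4, -7.2]
wrist_force: [-0.2, 0.2, -0.5]
gripper_width: 85.2
```

Request:
arm_command:
  offset:
    - [0,-0.025,0]
    - [0,-0.025,-0.01]
    - [0,-0.01,-0.025]
    - [0,-0.005,-0.03]
    - [0,0,-0.03]
  angular:
    - [0,0,0]
    - [0,0,0]
    - [0,0,0]
    - [0,0,0]
    - [0,0,0]
  gripper: [100,100,100,100,100]

```text
t: 41.42
tool_pos: [499.1, 61.9, 242.9]
tool_rot: [-90.0, -0.3, -7.1]
wrist_force: [0.2, -0.6, -0.4]
gripper_width: 85.6
```

Request:
arm_command:
  offset:
    - [0,0,0]
    - [0,0,0]
    - [0,0,0]
    - [0,0,0]
  angular:
    - [0,0,0]
    - [0,0,0]
    - [0,0,0]
    - [0,0,0]
  gripper: [100,100,100,100]

```text
t: 41.75
tool_pos: [498.2, 63.2, 239.8]
tool_rot: [-90.0, 0.0, -7.2]
wrist_force: [0.8, 0.6, 0.1]
gripper_width: 85.3
```

```bash
python3 look.py w15; python3 - <<'E'
from h import *
p=read_camera("scene"); save("sc2.png",p,(150,110,470,390),2); p=read_camera("wrist"); save("w15c.png",p,(220,0,420,240),2.4)
E
```

```text
41.75 [498.24  63.21 239.83] [-8.998e+01  2.000e-02 -7.200e+00] [0.8 0.6 0.1] 85.3191296241909
132 185 [498.8 524.6 511.7 168.1]
136 333 [490.3 525.  507.6 171. ]
140 363 [489.5 525.1 507.3 171.3]
144 370 [489.7 525.8 507.7 171.3]
148 377 [490.1 526.4 508.2 171.5]
152 372 [490.  527.3 508.6 171.3]
156 366 [491.6 527.9 509.7 171.5]
160 372 [492.1 528.4 510.3 171.8]
164 356 [492.8 528.7 510.7 171.6]
168 356 [493.1 528.8 510.9 171.9]
172 361 [493.4 529.3 511.3 171.6]
176 367 [493.7 530.5 512.1 171.7]
180 387 [494.4 534.  514.2 171.6]
184 460 [495.8 534.2 515.  176. ]
188 455 [491.4 535.3 513.4 175.9]
192 414 [492.2 536.2 514.2 175.4]
196 416 [492.7 536.  514.4 175.5]
200 403 [493.6 536.7 515.2 175.5]
204 392 [494.1 537.  515.6 175. ]
208 371 [494.7 544.8 519.8 174.9]
212 61 [493.1 504.5 498.8 171.1]
216 106 [488.3 496.7 492.5 166.1]
```

View pics/w15c.png

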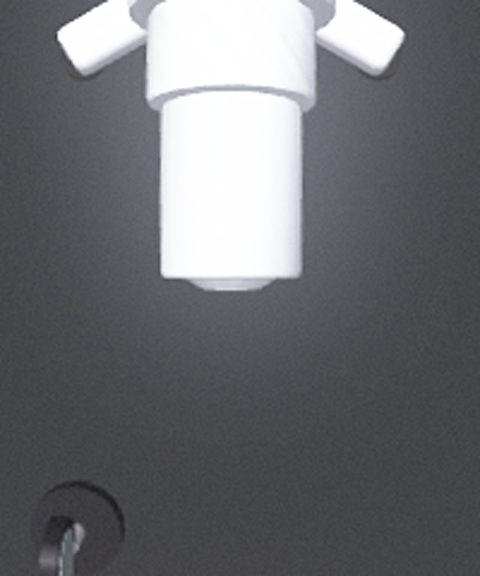

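View pics/sc2.png

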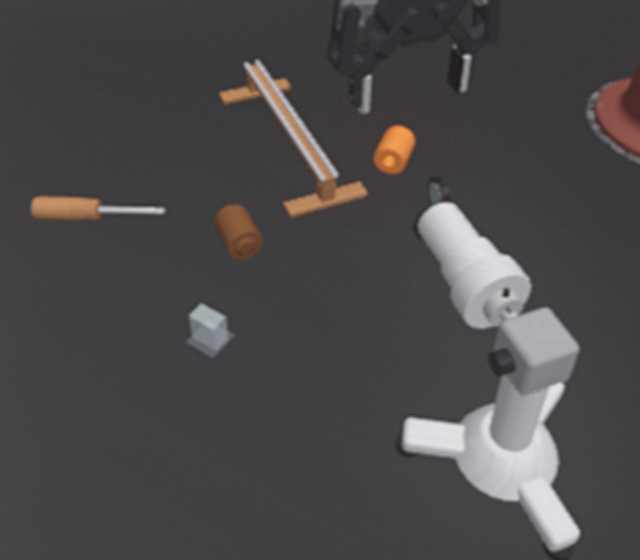

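```bash
python3 - <<'E'
from h import *
p=read_camera("top"); save("top2.png",p,(160,180,280,260),6)
w=cloud(p); q=w.reshape(-1,3); o=np.array([508.8,152,0]); u=np.array([.1262,.992,0]); n=np.array([.992,-.1262,0])
q=q[(abs((q-o)@n)<32)&(q[:,2]>150)&(q[:,2]<190)]; s=(q-o)@u
for a in range(-24,100,3):
    t=q[abs(s-a)<1.5]
    if len(t): print(a,len(t),np.ptp((t-o)@n).round(1),np.percentile(t[:,2],95).round(1))
E
```

```text
-21 5 3.9 158.2
-18 13 11.4 166.2
-15 7 9.4 166.2
-12 14 12.9 166.1
-9 9 12.7 168.3
-6 13 11.8 168.1
-3 8 11.3 165.5
0 11 11.2 167.4
3 1 0.0 152.7
51 7 17.8 174.9
54 26 33.8 173.2
57 26 42.8 174.4
60 66 54.3 177.5
63 41 57.5 179.2
66 40 57.9 178.8
69 41 56.5 179.6
72 39 56.3 179.9
75 43 54.8 178.4
78 40 57.9 178.8
81 35 57.5 178.9
84 3 33.6 173.2
87 13 21.4 170.8
90 19 26.1 169.2
93 16 26.0 163.7
99 9 10.8 157.2
```

View pics/top2.png

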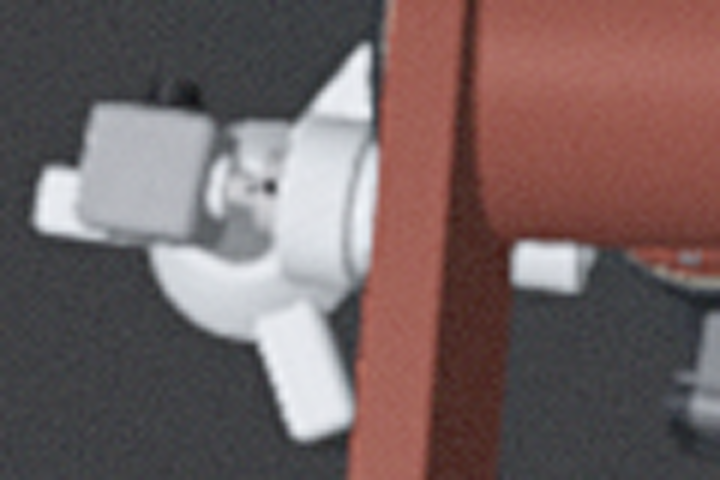

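The large disc meets the collar and the stack looks closed, with the robot clear of everything, so I am handing in.

```bash
python3 - <<'E'
from station import manip
print(manip.hand_in())
E
```

```text
the job is handed in; nothing more can be done
None
```

The rod is loaded as asked: large weight, then small weight, then end cap with its open end first, and the job was handed in at about 42 s of the 72 s.

- **Seating:** Each part was slid on slowly until it met firm contact. I then held a push that read about 15–17 N at the wrist, including the rod's drag. No reading went above 17 N.
- **Contact positions:** With each part seated, the tool stood at y ≈ 223.3 mm for the large weight, 197.2 mm for the small weight and 155.4 mm for the cap. The small weight and cap stopped within 1 mm of where I expected, given the parts' thicknesses. The large weight stopped about 1 mm past the collar position I had read from the images.
- **Final pictures:** The wrist, scene and top views show all three parts on the rod and no gap that I could see. From overhead the robot's arm hid the joint between the small weight and the cap. I judged that joint from the wrist and scene views and the contact forces.
- **Bystanders:** The glass block, lens mount and screwdriver looked unmoved in the final scene view, which I compared with the first view by eye only. The orange and brown look-alike caps were left alone.
- **At hand-in:** The gripper was open and well clear of everything.

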